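# Open the polisher's valve box and rack its cover on edge

### The arm

A 6-joint arm with a two-finger parallel gripper is mounted at the origin on the work surface. World frame = base frame: x ahead of the robot, y to its left, z up, the work surface at z = 0. Lengths are in mm, angles in rad, forces in N, time in s.
With the tool pointing down it reaches from about 300 to 775 mm from the base axis. Payload 14.6 kg.
Tool frame: the origin (TCP) lies midway between the tips of the shut fingers; the grasp point (between the pads) lies 19 mm behind it (manip.hold_point_z is the distance from the TCP to the grasp point, in mm); z points along the fingers, y is the direction in which the jaws open and shut (so a half turn about z gives the same grasp; the last joint's range is limited). The gripper opens to 94 mm and grips with 3 to 60 N. Pads are 16 mm wide; open, the fingers measure 119 mm over their backs; the gripper's body (75 mm by 177 mm) begins 78 mm behind the grasp point.
Start: joints at [-1.244, 0.3, 1.521, -0, 1.321, -0.067], TCP at [211.027, -507.894, 205.446] pointing down, gripper open.
Joint ranges: [-3.03, 3.03], [-0.79, 2.21], [0.23, 2.52], [-1.04, 4.18], [0, 3.07], [-2.55, 2.55]. Speed limits (rad/s): [2.22, 2.22, 2.57, 3.14, 3.14, 3.14].

### API

Orientations are given as [roll, pitch, yaw] about the fixed x, y, z axes, in that order (R = Rz(yaw) Ry(pitch) Rx(roll)).
In Python, from cell import manip gives the robot as it stands.
- The arm moves only by the shell command python3 -m crank 'ROWS' [OPENING] [FORCE]. ROWS is JSON, a list of rows, each an object with "offset": the shift along the world's x, y, z in m, a list of three; "spin": the turn about the world's z in degrees. In form: [{"offset": [dx, dy, dz], "spin": spin}, ...]. A call has exactly 8 rows; each row is the pose to reach, as a shift and turn from the pose measured when the call began; what a row does not reach only later rows make up. A row lasts 1/12 s, in which the tool goes at most 41.7 mm and 7.16 degrees, less where a joint would pass 70% of its speed; a pose out of reach is approached as far as the arm can. A call with a gripper value outside its range is refused whole. OPENING is the opening, from 0 (shut) to 1 (fully open), set as the call begins (- or left out, the last holds). The fingers move at their own pace and stop on an object; FORCE is the grip in N (left out, the last holds). Time passes only in rows, so rows that repeat a pose let the fingers close, or fill a call up. It gives the time, the measured TCP pose, the force and the opening at its end, in the units of the state.
- manip.read_state(): the state, without advancing time (a new reading comes with each control period).
- manip.camera(name): name is "side" or "top" or "wrist"; returns a dict with "pixels" (420x560x3 uint8, red, green, blue), "fx", "fy", "cx", "cy" (pixels), "extrinsics" (4x4, takes a point from world to camera coordinates); the wrist camera has in their place "hand_eye" (4x4, takes a point from camera to tool coordinates, whose origin is the TCP and whose axes are the flange's). Camera axes: x right, y down, z forward; pixel columns grow to the right and rows downward; lengths in mm; the calibration is good to about 2 mm. The wrist camera is an equidistant fisheye: a pixel r from the principal point sees the ray r / f radians off the axis. A picture is of the moment at which its call begins: read the wrist's pose just before it. There is no depth.
- manip.sign_off(): hands the job in, once; it reports no verdict.
Trained networks look in a picture, given as the dict that the camera call returned (one of the last four; its "shot" number tells which), for a name from the list of things; names that differ only in an ending like _2 or _b are one class to them, and where a whole thing is asked for, a point or a joint stands for the part that bears it (a point fixed in the world has none). Each returns a list of dicts, best first, with "conf" (0 to 1); they miss things now and then, are a little off and sometimes report something else, mostly with a low value. They report only what shows in the picture. A call takes as long as a camera call. They do not tell look-alikes from the thing itself.
- manip.search_frame(picture, name): "location" ([x, y, z] in mm, in world coordinates, good to about 4 mm: the middle of the surface that is visible of it).
- manip.masks_of(picture, name): "mask" (420x560 bool, what is visible of it).
The state is a dict: "clock": time; "joints": joint angles; "qd": joint speeds; "effort": joint torques, N m; "eef_pos": TCP position; "eef_rot": TCP orientation; "wrist_force": force on the tool from outside, world axes, zero at the start; "moment": the same for the moment, N m; "finger_gap": finger opening in mm.
Only numpy, scipy, OpenCV 4.12 (cv2) and the standard library are available. Lean on these libraries where they do the work, as an engineer would, in place of code of your own. Each camera call takes 0.05 s, during which the arm holds its last target. There are 200 camera calls.

### The job

Open the valve box: turn both captive wing screws anticlockwise to their stops, then lift the cover plate off and set it down on the sloping rest, long edge in the trough, and let go. Then take the cover again, a way that lets you stand it on its long edge, upright, in the middle slot of the rack between the two stone tiles. Leave the screws loose and do not disturb the other things on the bench.

Things in the scene. Friction and masses are not known exactly. Their poses are not given: they have to be found in the camera images.
- valve_box: Grey open-topped box fixed to the bench, 116 (its x) x 176 (its y) x 60 mm high, two brass stubs on its +x side 20 to 40 mm up; origin at the centre of its underside; its long side runs roughly away from the robot. It and the rack may change places. The cover lies on its rim at height 60 mm.
- screw_near (a joint): Captive wing screw on the box at its y = +62 mm, the end nearer the robot: angle in rad about the vertical, growing anticlockwise seen from above. The wing lies along the box's y at 0 and holds the cover down; at 1.571, a hard stop, it lies along the box's x, in line with the cover's slot, and the cover lifts off over it (free within about 0.19 rad of the stop). It starts between 0.1 and 0.6, turns with about 0.06 N m of friction, stays where left, and does not rise.
- screw_far (a joint): The same screw at the box's y = -62 mm, the end away from the robot.
- screw_near_wing (a point): Centre of the near screw's steel wing: a flat bar 34 long, 10 thick, 20 mm tall, from 1 to 21 mm above the cover's top face (67 to 87 mm above the bench); this point is 77 mm above the bench and turns with the wing: its own y axis lies along the wing's length.
- screw_far_wing (a point): The same for the far screw.
- cover: Loose aluminium cover plate, 110 (its x) x 170 (its y) x 6 mm thick, about 0.25 to 0.5 kg, with a slot 46 (x) x 18 (y) mm round each screw at y = +-62 mm. Origin at the centre of its underside, z out of its top face. In the middle of its top stands a black tab 30 (x) x 12 (y) mm, reaching 38 mm above the plate's top face. It must rise 30 mm to clear the screws.
- cover_tab (a point): Point in the tab, 30 mm above the plate's underside, on its axis.
- easel: Fixed wooden sloping rest at the robot's left, foot 95 (x) x 190 (y) mm, origin at its underside's centre; its trough runs roughly away from the robot, its slope faces left. The plywood face, 180 mm wide, is 70 degrees from horizontal: in its axes the normal is (0.940, 0, 0.342), up the slope (-0.342, 0, 0.940). It runs 58 mm up from the trough; a 20 mm deep ledge square to it forms the trough.
- easel_corner (a point): Middle of the trough's corner line (along the rest's y), where face and ledge meet: 15 mm along x and 25 mm above the rest's origin. With the cover home, its underside lies on the face, its lower long edge on this line, its tab outward, its origin 55 mm up the slope from here, and its top 52 mm overhang the face, free on both sides.
- rack: Fixed wooden rack, foot 165 (x) x 190 (y) x 10 mm, origin at the centre of its underside. Two plywood rails along y, 30 mm high, 180 mm long, leave a slot 13 mm wide at x = 0, its floor 10 mm above the bench. Stone tiles 20 thick, 160 wide stand fixed at x = +-64 mm, tops 80 mm above the bench. The cover goes in with its long edge along y, tab towards either tile.
- rack_slot (a point): Centre of the slot's floor, 10 mm above the bench.
- mallet: Bystander: white nylon mallet lying, head 74 mm across, 215 mm long over all.
- chisel: Bystander: steel stone chisel, 167 mm long, lying.
- offcut: Bystander: stone offcut 75 x 100 x 30 mm.
- jar: Bystander: white jar, 64 mm across, 75 mm high.
- square: Bystander: flat steel square, 160 x 115 mm, 6 mm thick.
- brush: Bystander: hand brush, lying.
- tape: Bystander: grey tape measure 65 x 60 x 34 mm.
Things that resemble listed ones, but are neither listed nor needed, are in the scene too. There is more than one size of the cover; the one meant has the size given above.

How it is judged:
By the outcome, as a careful person would: the job done as asked, in the order asked, and still so for the second after the job is handed in, with the robot touching nothing.
It also fails if it takes over 72 s, if anything falls off the work surface, if the arm or the gripper's body presses on something with over 40 N, if the wrist force passes 120 N, or if a joint passes its speed limit or range.

## Working session

There is one attempt and no reset: what is moved stays moved. The work goes in short steps, Python scripts to look and compute and a shell command to move; the robot and the scene stay as the last step left them, time stands still between calls to the robot, and variables do not carry over. Pictures are saved under pics/ and viewed, about 8 in all and at most 12, crops included, and the job is handed in when it is done.

```bash
ls; mkdir -p pics; cat > h.py <<'E'
import numpy as np, cv2
from cell import manip
from scipy.spatial.transform import Rotation as R
def shot(n,f=None):
    s=manip.read_state(); c=manip.camera(n); c['st']=s
    if f: cv2.imwrite('pics/'+f,c['pixels'][:,:,::-1])
    return c
E
python3 - <<'E'
from h import *
s=manip.read_state();print(s)
ims=[]
for n in('top','side'):
    c=shot(n,n+'0.png');print(n,np.round(np.linalg.inv(c['extrinsics']),3).tolist(),c['fx'],c['cx'],c['cy'])
    for k in ['valve_box','screw_near_wing','screw_far_wing','cover','cover_tab','easel','easel_corner','rack','rack_slot','mallet','offcut']:
        print(k,[(np.round(d['location']).tolist(),round(d['conf'],2)) for d in manip.search_frame(c,k)[:4]])
E
```

```text
pics
{'clock': 0.0, 'joints': array([-1.24360132e+00,  3.00508753e-01,  1.52159497e+00,  1.42081779e-05,
        1.32070066e+00, -6.65881548e-02]), 'qd': array([-0.0009851 , -0.00033726,  0.00085073,  0.00015837,  0.00017703,
       -0.00083866]), 'effort': array([ 2.64262766e-03, -5.31805658e+01, -3.52736878e+01,  7.09651038e-02,
        2.43651151e-02, -9.50523577e-05]), 'eef_pos': array([ 210.94655335, -507.64664285,  204.85980634]), 'eef_rot': array([-3.14038453e+00, -9.43580849e-05,  3.93779581e-01]), 'wrist_force': array([ 0.35786937, -0.40253705, -0.09555008]), 'moment': array([-0.00150801,  0.01403998, -0.07392863]), 'finger_gap': 93.46177816754857}
top [[0.018, -0.998, 0.061, 421.268], [-1.0, -0.018, 0.001, -9.093], [-0.0, -0.061, -0.998, 1079.543], [0.0, 0.0, 0.0, 1.0]] 390.80378316767695 275.79880908726176 203.7013637303657
valve_box [([469.0, 19.0, 40.0], 0.79)]
screw_near_wing [([420.0, 20.0, 84.0], 0.41)]
screw_far_wing [([562.0, 304.0, 6.0], 0.54)]
cover [([212.0, -314.0, 13.0], 0.69), ([238.0, 324.0, 5.0], 0.65), ([480.0, 8.0, 68.0], 0.57), ([732.0, -283.0, 12.0], 0.4
[... 683 characters left out ...]
.0, 78.0], 0.63), ([726.0, -184.0, 53.0], 0.4)]
screw_far_wing [([541.0, -2.0, 81.0], 0.61), ([536.0, -362.0, 37.0], 0.56), ([395.0, 151.0, 9.0], 0.29)]
cover [([311.0, 258.0, 10.0], 0.85), ([481.0, -7.0, 65.0], 0.67), ([202.0, -356.0, 8.0], 0.64)]
cover_tab [([204.0, -355.0, 9.0], 0.89), ([478.0, -4.0, 70.0], 0.83), ([308.0, 256.0, 11.0], 0.71), ([424.0, 10.0, 78.0], 0.34)]
easel [([556.0, 302.0, 26.0], 0.69), ([378.0, -152.0, 9.0], 0.2)]
easel_corner [([564.0, 300.0, 24.0], 0.95)]
rack [([537.0, -361.0, 38.0], 0.85)]
rack_slot [([394.0, 148.0, 7.0], 0.66), ([532.0, -365.0, 42.0], 0.56), ([477.0, -4.0, 68.0], 0.26)]
mallet [([730.0, 384.0, 48.0], 0.94)]
offcut [([732.0, 167.0, 32.0], 0.91)]
```

View pics/top0.png

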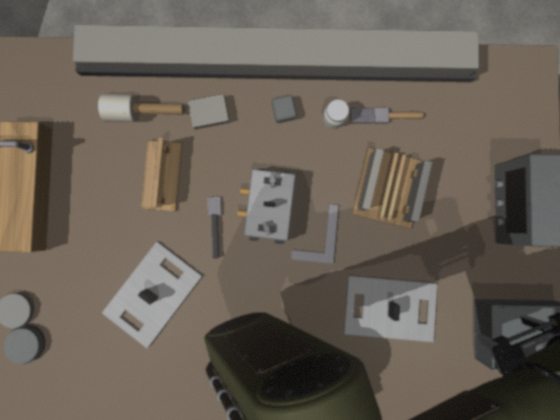

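View pics/side0.png

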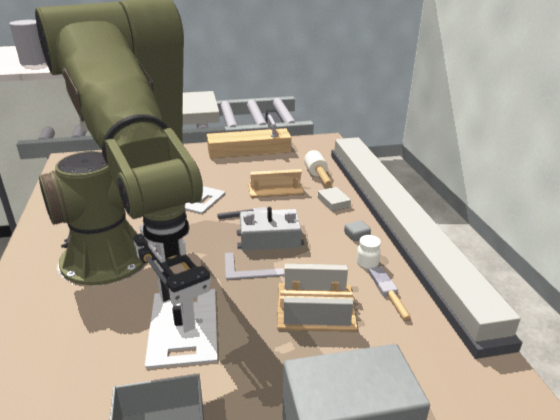

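The top view shows the box at (270,205) with the cover on it (~42x66 px, so 110x170 mm). It also shows two loose plates, at (150,295) and (392,310), which are about 88x62 px (roughly 240x170 mm) and so are the oversize look-alikes. The easel is at (162,175), the rack at (393,187), and the brass stubs at (243,190..213), so box +x points to world +y. The side view agrees: box (270,228), easel (277,182), rack (316,298). Cover candidates are the three plates above, and I choose the one on the box at (270,205). Next I'll move over it and check with the wrist camera.

```bash
python3 -m crank '[{"offset":[0.015,0.03,0.01],"spin":0},{"offset":[0.033,0.062,0.03],"spin":0},{"offset":[0.05,0.095,0.05],"spin":0},{"offset":[0.068,0.128,0.06],"spin":0},{"offset":[0.086,0.163,0.06],"spin":0},{"offset":[0.104,0.197,0.06],"spin":0},{"offset":[0.121,0.23,0.06],"spin":0},{"offset":[0.139,0.263,0.06],"spin":0}]' && python3 -m crank '[{"offset":[0.017,0.033,0],"spin":0},{"offset":[0.035,0.067,0],"spin":0},{"offset":[0.053,0.1,0],"spin":0},{"offset":[0.07,0.133,0],"spin":0},{"offset":[0.088,0.167,0],"spin":0},{"offset":[0.106,0.2,0],"spin":0},{"offset":[0.122,0.23,0],"spin":0},{"offset":[0.13,0.245,0],"spin":0}]' 
python3 - <<'E'
from h import *
c=shot('wrist','w1.png')
print({k:v for k,v in c.items() if k!='pixels'})
for k in ['screw_near_wing','screw_far_wing','cover','cover_tab','valve_box']:
    print(k,[(np.round(d['location']).tolist(),round(d['conf'],2)) for d in manip.search_frame(c,k)[:4]])
E
```

```text
clock: 1.87
eef_pos: [350.4, -243.2, 265.7]
eef_rot: [3.141, -0.0, 0.394]
wrist_force: [0.7, -1.3, -0.3]
finger_gap: 93.9
clock: 2.53
eef_pos: [481.3, 4.9, 265.7]
eef_rot: [3.141, -0.001, 0.396]
wrist_force: [-0.6, -1.1, -0.4]
finger_gap: 94.1
{'fx': 325.19226210127806, 'fy': 325.19226210127806, 'cx': 279.15860017831454, 'cy': 208.86661480336528, 'hand_eye': array([[-1.54477386e-04, -9.72097562e-01, -2.34576865e-01,
         6.86903077e+01],
       [ 9.99999354e-01,  1.14031964e-04, -1.13108972e-03,
         9.01897274e-01],
       [ 1.12627882e-03, -2.34576888e-01,  9.72096917e-01,
        -1.80323927e+02],
       [ 0.00000000e+00,  0.00000000e+00,  0.00000000e+00,
         1.00000000e+00]]), 'shot': 3, 'st': {'clock': 2.5333, 'joints': array([-6.59583176e-02,  1.02269241e-01,  1.61756479e+00, -3.90727494e-06,
        1.42107185e+00,  1.10911715e+00]), 'qd': array([ 0.34736236,  0.20334763, -0.21684845, -0.00596332,  0.02252302,
        0.33586111]), 'effort': array([-7.84963667e-01, -4.40578365e+01, -3.56223929e+01,  1.42968586e-01,
       -1.03646501e-01,  2.89333134e-02]), 'eef_pos': array([481.32760179,   4.88503246, 265.65430296]), 'eef_rot': array([ 3.14128327e+00, -6.13154999e-04,  3.95721538e-01]), 'wrist_force': array([-0.56795345, -1.09007669, -0.4040318 ]), 'moment': array([0.00083377, 0.01727461, 0.02668837]), 'finger_gap': 94.083576018239}}
screw_near_wing [([424.0, 15.0, 89.0], 0.52)]
screw_far_wing []
cover [([278.0, -241.0, 4.0], 0.86), ([276.0, 312.0, 7.0], 0.72), ([488.0, 10.0, 68.0], 0.61)]
cover_tab [([279.0, -246.0, 4.0], 0.81), ([489.0, 11.0, 66.0], 0.69), ([272.0, 313.0, 9.0], 0.66), ([559.0, -262.0, 39.0], 0.4)]
valve_box [([519.0, 12.0, 58.0], 0.63)]
```

View pics/w1.png

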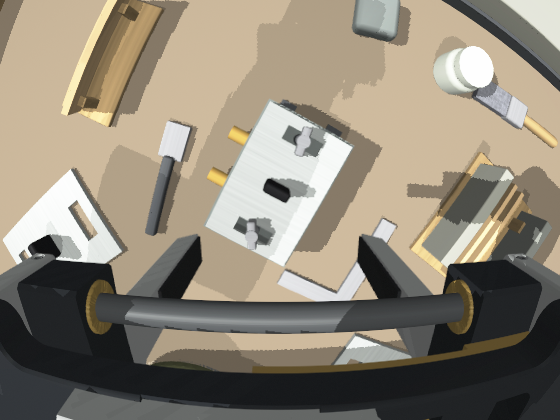

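The wrist view shows the cover on the box, with corners at (272,99), (354,146), (283,266) and (206,224). The tab is at (277,189), the far wing near (305,140) and the near wing near (252,232). The chosen cover's proportions match the description. I'll rectify this to metric planes to measure it.

```bash
cat >> h.py <<'E'
def project(c,P):
    P=np.atleast_2d(P).astype(float)
    if 'hand_eye' in c:
        T=np.eye(4);T[:3,:3]=R.from_euler('xyz',c['st']['eef_rot']).as_matrix();T[:3,3]=c['st']['eef_pos']
        E=np.linalg.inv(T@c['hand_eye'])
    else: E=c['extrinsics']
    p=P@E[:3,:3].T+E[:3,3]
    if 'hand_eye' in c:
        r=np.hypot(p[:,0],p[:,1]);k=np.arctan2(r,p[:,2])/np.maximum(r,1e-9)
        u=p[:,:2]*k[:,None]
    else: u=p[:,:2]/p[:,2:]
    return u*[c['fx'],c['fy']]+[c['cx'],c['cy']]
def rect(c,z,x0,x1,y0,y1,s):
    """world-plane view: up = +x, left = +y; s px/mm; grid every 20 mm"""
    h,w=int((x1-x0)*s),int((y1-y0)*s)
    v,u=np.mgrid[:h,:w]; X=x1-(v+.5)/s; Y=y1-(u+.5)/s
    m=project(c,np.stack([X,Y,0*X+z],-1).reshape(-1,3)).reshape(h,w,2).astype(np.float32)
    im=cv2.remap(c['pixels'],m[...,0],m[...,1],cv2.INTER_LINEAR)[:,:,::-1].copy()
    for g in np.arange(np.ceil(x0/20)*20,x1,20):
        cv2.putText(im,str(int(g)),(0,int((x1-g)*s)),0,.35,(0,0,255)); cv2.line(im,(0,int((x1-g)*s)),(w,int((x1-g)*s)),(0,0,255) if g%100==0 else (160,160,0),1)
    for g in np.arange(np.ceil(y0/20)*20,y1,20):
        cv2.putText(im,str(int(g)),(int((y1-g)*s),10),0,.35,(0,0,255)); cv2.line(im,(int((y1-g)*s),0),(int((y1-g)*s),h),(0,0,255) if g%100==0 else (160,160,0),1)
    return im
E
python3 - <<'E'
from h import *
c=shot('wrist')
print(c['st']['eef_pos'],c['st']['eef_rot'])
a=rect(c,66,385,585,-60,80,2.8); b=rect(c,87,385,585,-60,80,2.8)
cv2.imwrite('pics/r1.png',np.hstack([a,b]))
E
```

```text
[480.06184954   1.05200672 265.80338067] [ 3.14084950e+00 -3.32521455e-04  3.92678779e-01]
```

View pics/r1.png

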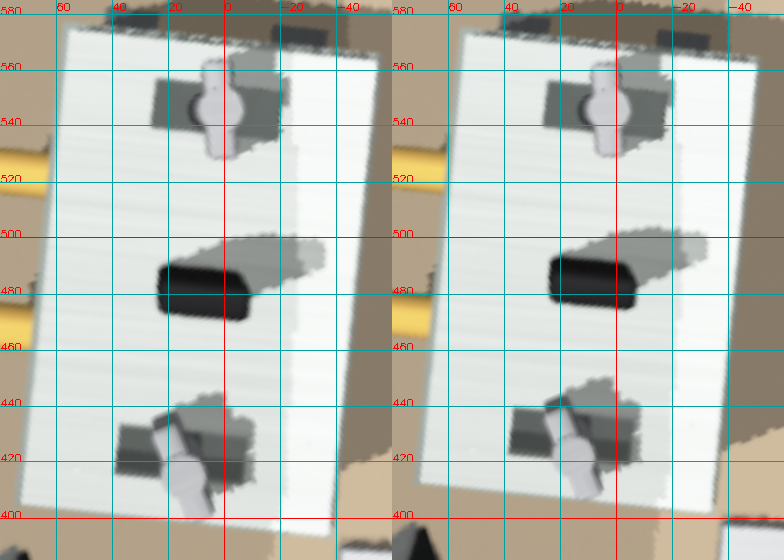

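The cover corners at z=66 are (576,56), (564,-55), (405,73) and (394,-38), so its size is 172x111, its centre (485,9) and its long axis at -5.7°. The far wing is at (546,3) and +2.5° in world (0.14 rad). The near wing is at (423,15) and +17.6° (0.41 rad). I'll turn the near one first.

```bash
python3 -m crank '[{"offset":[-0.03,0.007,-0.02],"spin":-2},{"offset":[-0.057,0.014,-0.055],"spin":-5},{"offset":[-0.057,0.014,-0.09],"spin":-5},{"offset":[-0.057,0.014,-0.125],"spin":-5},{"offset":[-0.057,0.014,-0.155],"spin":-5},{"offset":[-0.057,0.014,-0.18],"spin":-5},{"offset":[-0.057,0.014,-0.194],"spin":-5},{"offset":[-0.057,0.014,-0.194],"spin":-5}]' 0.4 20 && python3 -m crank '[{"offset":[0,0,0],"spin":0},{"offset":[0,0,0],"spin":0},{"offset":[0,0,0],"spin":0},{"offset":[0,0,0],"spin":0},{"offset":[0,0,0],"spin":0},{"offset":[0,0,0],"spin":0},{"offset":[0,0,0],"spin":0},{"offset":[0,0,0],"spin":0}]' 0 20
```

```text
clock: 3.55
eef_pos: [421.5, 14.3, 69.6]
eef_rot: [-3.141, 0.004, 0.304]
wrist_force: [-0.2, 0.4, 0.7]
finger_gap: 44.0
clock: 4.22
eef_pos: [421.8, 15.3, 70.4]
eef_rot: [-3.14, 0.002, 0.304]
wrist_force: [-1.1, 10.5, 5.4]
finger_gap: 10.2
```

```bash
python3 -m crank '[{"offset":[0.001,0,0],"spin":5},{"offset":[0.001,0,0],"spin":12},{"offset":[0.001,0,0],"spin":18},{"offset":[0.001,0,0],"spin":24},{"offset":[0.001,0,0],"spin":30},{"offset":[0.001,0,0],"spin":36},{"offset":[0.001,0,0],"spin":42},{"offset":[0.001,0,0],"spin":48}]' && python3 -m crank '[{"offset":[0,0,0],"spin":5},{"offset":[0,0,0],"spin":10},{"offset":[0,0,0],"spin":14},{"offset":[0,0,0],"spin":17},{"offset":[0,0,0],"spin":19},{"offset":[0,0,0],"spin":20},{"offset":[0,0,0],"spin":20.5},{"offset":[0,0,0],"spin":20.5}]';python3 -c "
from h import *
print(manip.read_state())"
```

```text
clock: 4.88
eef_pos: [421.7, 15.8, 70.4]
eef_rot: [-3.137, 0.002, 1.147]
wrist_force: [-8.1, 4.6, 4.6]
finger_gap: 9.7
clock: 5.55
eef_pos: [421.5, 15.9, 70.5]
eef_rot: [-3.136, 0.002, 1.504]
wrist_force: [-3.0, 1.5, -1.0]
finger_gap: 9.7
{'clock': 5.55, 'joints': array([-0.04810425,  0.1982619 ,  2.00045983, -0.00210149,  0.94828483,
        0.02008428]), 'qd': array([-7.80874353e-04, -2.06252224e-04,  4.27684537e-05, -1.53526214e-03,
        5.61974646e-04,  1.59157043e-02]), 'effort': array([ -0.21310897, -40.77887535, -30.25717378,  -0.38153621,
        -0.85476458,  -0.63265868]), 'eef_pos': array([421.45061166,  15.89058427,  70.46965629]), 'eef_rot': array([-3.13621294e+00,  1.80903473e-03,  1.50384262e+00]), 'wrist_force': array([-2.95205451,  1.547481  , -0.98418633]), 'moment': array([ 0.1955733 ,  0.50670181, -0.36618135]), 'finger_gap': 9.742988768117375}
```

```bash
python3 -m crank '[{"offset":[0,0,0],"spin":0},{"offset":[0,0,0],"spin":0},{"offset":[0,0,0.03],"spin":0},{"offset":[0,0,0.065],"spin":-6},{"offset":[0.03,-0.003,0.07],"spin":-13},{"offset":[0.065,-0.006,0.07],"spin":-20},{"offset":[0.1,-0.01,0.07],"spin":-27},{"offset":[0.124,-0.0125,0.07],"spin":-34}]' 0.35 && python3 -m crank '[{"offset":[0,0,0],"spin":-7},{"offset":[0,0,0],"spin":-14},{"offset":[0,0,0],"spin":-21},{"offset":[0,0,0],"spin":-28},{"offset":[0,0,0],"spin":-35},{"offset":[0,0,0],"spin":-42},{"offset":[0,0,0],"spin":-47},{"offset":[0,0,0],"spin":-49.5}]'
python3 - <<'E'
from h import *
c=shot('wrist')
print(c['st']['eef_pos'],c['st']['eef_rot'])
a=rect(c,66,385,585,-60,80,2.8); b=rect(c,87,385,585,-60,80,2.8)
cv2.imwrite('pics/r2.png',np.hstack([a,b]))
E
```

```text
clock: 6.22
eef_pos: [548.1, 3.0, 141.0]
eef_rot: [-3.138, 0.001, 0.904]
wrist_force: [-0.7, -0.2, -0.5]
finger_gap: 32.9
clock: 6.88
eef_pos: [548.4, 2.9, 141.2]
eef_rot: [-3.138, -0.0, 0.034]
wrist_force: [0.3, -0.5, -0.3]
finger_gap: 32.9
[548.39538965   2.87872987 141.17711897] [-3.13844511e+00 -4.37254947e-05  3.44687203e-02]
```

View pics/r2.png

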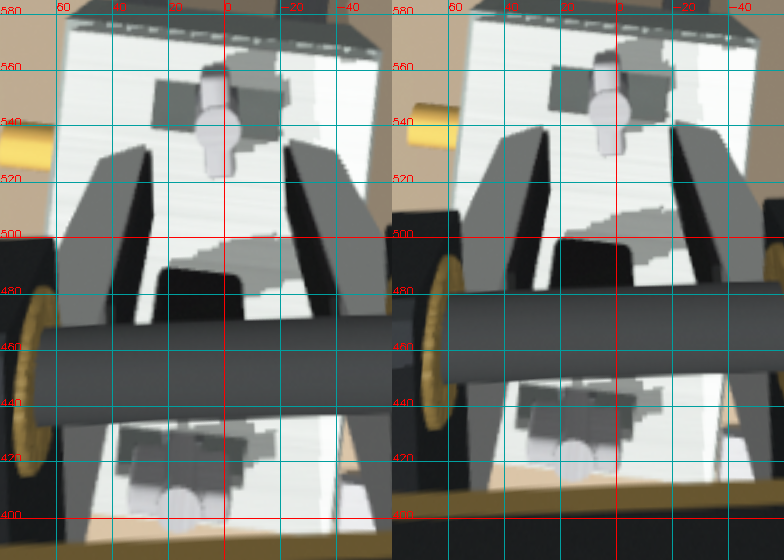

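Far wing measured at (545.5,2.5). The near wing now lies across, in line with its slot. Going down on the far one, then closing and turning it.

```bash
python3 -m crank '[{"offset":[-0.003,0,-0.02],"spin":0.5},{"offset":[-0.003,0,-0.045],"spin":0.5},{"offset":[-0.003,0,-0.065],"spin":0.5},{"offset":[-0.003,0,-0.07],"spin":0.5},{"offset":[-0.003,0,-0.07],"spin":0.5},{"offset":[-0.003,0,-0.07],"spin":0.5},{"offset":[-0.003,0,-0.07],"spin":0.5},{"offset":[-0.003,0,-0.07],"spin":0.5}]' && python3 -m crank '[{"offset":[0,0,0],"spin":0},{"offset":[0,0,0],"spin":0},{"offset":[0,0,0],"spin":0},{"offset":[0,0,0],"spin":0},{"offset":[0,0,0],"spin":0},{"offset":[0,0,0],"spin":0},{"offset":[0,0,0],"spin":0},{"offset":[0,0,0],"spin":0}]' 0 20 && python3 -m crank '[{"offset":[0,0,0],"spin":5},{"offset":[0,0,0],"spin":12},{"offset":[0,0,0],"spin":18},{"offset":[0,0,0],"spin":24},{"offset":[0,0,0],"spin":30},{"offset":[0,0,0],"spin":36},{"offset":[0,0,0],"spin":42},{"offset":[0,0,0],"spin":48}]' && python3 -m crank '[{"offset":[0,0,0],"spin":6},{"offset":[0,0,0],"spin":12},{"offset":[0,0,0],"spin":18},{"offset":[0,0,0],"spin":24},{"offset":[0,0,0],"spin":29},{"offset":[0,0,0],"spin":33},{"offset":[0,0,0],"spin":35},{"offset":[0,0,0],"spin":35}]';python3 -c "
from h import *
s=manip.read_state();print(s['moment'],s['eef_rot'])"
```

```text
clock: 7.6
eef_pos: [546.1, 2.8, 72.5]
eef_rot: [-3.139, -0.002, 0.042]
wrist_force: [0.3, -0.1, 0.5]
finger_gap: 33.0
clock: 8.27
eef_pos: [546.2, 2.6, 72.7]
eef_rot: [-3.139, -0.002, 0.042]
wrist_force: [-0.7, -3.0, 4.3]
finger_gap: 9.8
clock: 8.93
eef_pos: [545.7, 3.6, 72.7]
eef_rot: [-3.137, -0.003, 0.885]
wrist_force: [-5.8, 4.9, 6.2]
finger_gap: 9.9
clock: 9.6
eef_pos: [544.9, 4.0, 72.7]
eef_rot: [-3.135, -0.003, 1.498]
wrist_force: [-6.8, 1.6, 7.3]
finger_gap: 9.8
[ 0.23092194  1.24196243 -0.28845829] [-3.13495909 -0.00349825  1.49834099]
```

```bash
python3 -m crank '[{"offset":[0,0,0],"spin":0},{"offset":[0,0,0],"spin":0},{"offset":[0,0,0.03],"spin":0},{"offset":[0,0.01,0.07],"spin":0},{"offset":[0,0.045,0.1],"spin":0},{"offset":[0,0.08,0.125],"spin":0},{"offset":[0,0.12,0.15],"spin":0},{"offset":[0,0.155,0.17],"spin":0}]' 0.35 && python3 -m crank '[{"offset":[0,0.02,0.01],"spin":0},{"offset":[0,0.03,0.01],"spin":0},{"offset":[0,0.03,0.01],"spin":0},{"offset":[0,0.03,0.01],"spin":0},{"offset":[0,0.03,0.01],"spin":0},{"offset":[0,0.03,0.01],"spin":0},{"offset":[0,0.03,0.01],"spin":0},{"offset":[0,0.03,0.01],"spin":0}]'
python3 - <<'E'
from h import *
c=shot('wrist');t=shot('top')
import pickle; pickle.dump((c,t),open('e.pkl','wb'))
print(c['st']['eef_pos'],c['st']['eef_rot'])
a=rect(c,79.5,455,665,235,365,2.8); b=rect(c,25,455,665,235,365,2.8)
cv2.imwrite('pics/r3.png',np.hstack([a,b]))
a=rect(t,80,430,640,-420,-220,1.9); b=rect(t,40,430,640,-420,-220,1.9)
cv2.imwrite('pics/r4.png',np.hstack([a,b]))
E
```

```text
clock: 10.27
eef_pos: [544.8, 151.9, 239.2]
eef_rot: [-3.136, -0.004, 1.498]
wrist_force: [0.3, -0.1, 0.2]
finger_gap: 33.0
clock: 10.93
eef_pos: [544.8, 181.1, 248.9]
eef_rot: [-3.135, -0.004, 1.497]
wrist_force: [0.0, 0.4, -0.8]
finger_gap: 32.9
[544.81276358 181.10160981 248.89479589] [-3.13542886 -0.00361141  1.4965453 ]
```

View pics/r3.png

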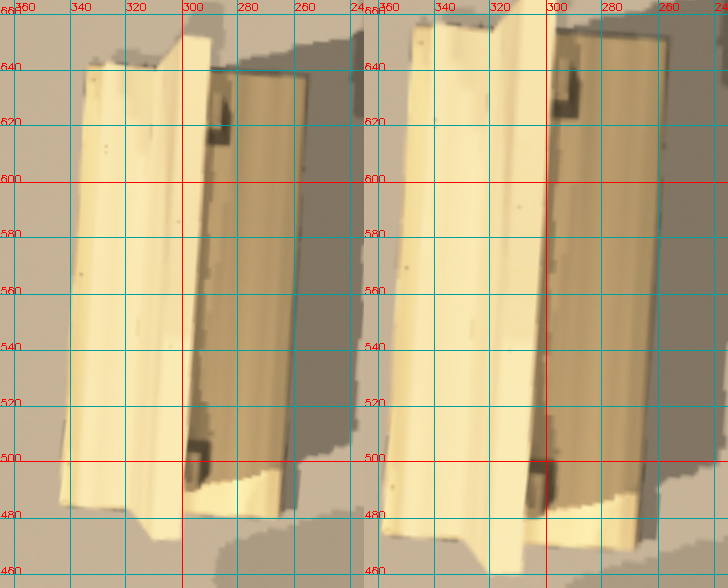

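View pics/r4.png

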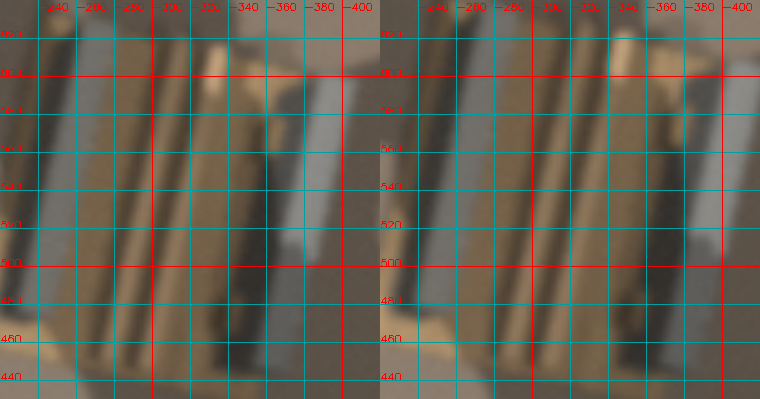

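Easel (z=79.5 panel): the front top edge of the face runs (652,300) to (472,311). The trough corner (z=25 panel) is at about (563,325), so the direction is -3.4°. Rack (blurred in the top view): slot near (537,-316), direction about -12°. I need a sharper view of the rack, because the near tile's top edge will also serve as the fulcrum to tilt the cover to 70° in a light grip.

```bash
python3 -m crank '[{"offset":[0,-0.03,0],"spin":0},{"offset":[0,-0.065,0],"spin":0},{"offset":[0,-0.1,0],"spin":0},{"offset":[0,-0.14,0],"spin":0},{"offset":[0,-0.18,0],"spin":0},{"offset":[0,-0.22,0],"spin":0},{"offset":[0,-0.26,0],"spin":0},{"offset":[0,-0.3,0],"spin":0}]' && python3 -m crank '[{"offset":[-0.01,-0.04,0],"spin":0},{"offset":[-0.01,-0.08,0],"spin":0},{"offset":[-0.01,-0.12,0],"spin":0},{"offset":[-0.01,-0.16,0],"spin":0},{"offset":[-0.01,-0.2,0],"spin":0},{"offset":[-0.01,-0.24,0],"spin":0},{"offset":[-0.01,-0.255,0],"spin":0},{"offset":[-0.01,-0.255,0],"spin":0}]'
python3 - <<'E'
from h import *
c=shot('wrist')
print(c['st']['eef_pos'],c['st']['eef_rot'])
a=rect(c,80,440,650,-430,-220,1.85); b=rect(c,40,440,650,-430,-220,1.85)
cv2.imwrite('pics/r5.png',np.hstack([a,b]))
E
```

```text
clock: 11.7
eef_pos: [544.4, -120.6, 249.3]
eef_rot: [-3.136, -0.004, 1.497]
wrist_force: [1.0, 0.6, -0.4]
finger_gap: 32.7
clock: 12.37
eef_pos: [533.3, -379.0, 248.1]
eef_rot: [-3.135, -0.004, 1.493]
wrist_force: [0.4, 0.1, 0.0]
finger_gap: 32.5
[ 533.25560891 -379.00366536  248.13221839] [-3.13501396 -0.00406362  1.49321893]
```

View pics/r5.png

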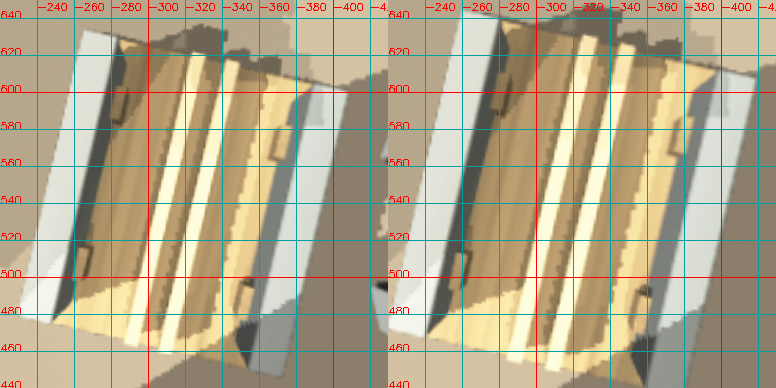

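The rack is sharp here. On the z=80 panel the left tile's outer edge runs (634,-265) to (480,-231). On the z=40 panel the slot midline runs (628,-340) to (454,-299), so the slot centre is (540.6,-319.5) at -13°. Now back to the tab at (483.7,9.5).

```bash
python3 -m crank '[{"offset":[-0.003,0.03,0],"spin":0},{"offset":[-0.008,0.068,0],"spin":0},{"offset":[-0.014,0.107,0],"spin":0},{"offset":[-0.019,0.146,0],"spin":0},{"offset":[-0.024,0.185,0],"spin":0},{"offset":[-0.029,0.224,0],"spin":0},{"offset":[-0.035,0.263,0],"spin":0},{"offset":[-0.04,0.302,0],"spin":-1}]' 0.4 && python3 -m crank '[{"offset":[-0.004,0.03,-0.02],"spin":0},{"offset":[-0.008,0.05,-0.05],"spin":0},{"offset":[-0.008,0.06,-0.08],"spin":0},{"offset":[-0.008,0.065,-0.1],"spin":0},{"offset":[-0.008,0.065,-0.115],"spin":0},{"offset":[-0.008,0.065,-0.115],"spin":0},{"offset":[-0.008,0.065,-0.115],"spin":0},{"offset":[-0.008,0.065,-0.115],"spin":0}]'
python3 - <<'E'
from h import *
c=shot('wrist')
p=c['st']['eef_pos'];print(p,c['st']['eef_rot'])
for k in ['cover_tab','cover']: print(k,[(np.round(d['location']).tolist(),round(d['conf'],2)) for d in manip.search_frame(c,k)[:3]])
a=rect(c,104,385,585,-60,80,2.8); b=rect(c,87,385,585,-60,80,2.8)
cv2.imwrite('pics/r6.png',np.hstack([a,b]))
E
```

```text
clock: 13.08
eef_pos: [492.6, -72.0, 248.8]
eef_rot: [-3.136, -0.004, 1.479]
wrist_force: [0.7, -0.1, -0.1]
finger_gap: 37.6
clock: 13.75
eef_pos: [484.9, -6.7, 135.0]
eef_rot: [-3.138, -0.004, 1.479]
wrist_force: [0.2, 0.3, 0.8]
finger_gap: 37.3
[484.89508815  -6.73649219 135.04685916] [-3.13785204 -0.00448496  1.47905311]
cover_tab [([483.0, 20.0, 67.0], 0.79), ([265.0, 232.0, 11.0], 0.6)]
cover [([267.0, 234.0, 8.0], 0.98), ([486.0, 13.0, 69.0], 0.97)]
```

View pics/r6.png

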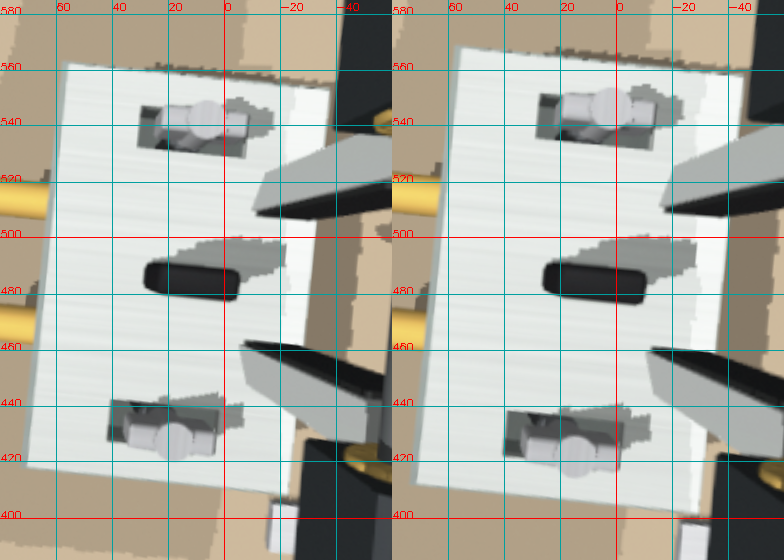

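Both wings now lie across, in line with their slots. The tab's top (z=104) is at about (485,11). I'll grasp it lightly and lift.

```bash
python3 -m crank '[{"offset":[0,0.017,0],"spin":0},{"offset":[0,0.017,-0.03],"spin":0},{"offset":[0,0.017,-0.055],"spin":0},{"offset":[0,0.017,-0.064],"spin":0},{"offset":[0,0.017,-0.064],"spin":0},{"offset":[0,0.017,-0.064],"spin":0},{"offset":[0,0.017,-0.064],"spin":0},{"offset":[0,0.017,-0.064],"spin":0}]' && python3 -m crank '[{"offset":[0,0,0],"spin":0},{"offset":[0,0,0],"spin":0},{"offset":[0,0,0],"spin":0},{"offset":[0,0,0],"spin":0},{"offset":[0,0,0],"spin":0},{"offset":[0,0,0],"spin":0},{"offset":[0,0,0],"spin":0},{"offset":[0,0,0],"spin":0}]' 0 14 && python3 -m crank '[{"offset":[0,0,0.005],"spin":0},{"offset":[0,0,0.012],"spin":0},{"offset":[0,0,0.02],"spin":0},{"offset":[0,0,0.03],"spin":0},{"offset":[0,0,0.042],"spin":0},{"offset":[0,0,0.055],"spin":0},{"offset":[0,0,0.07],"spin":0},{"offset":[0,0,0.08],"spin":0}]'
python3 - <<'E'
from h import *
c=shot('side','s2.png')
p=c['st'];print(p['eef_pos'],p['eef_rot'],p['wrist_force'],p['moment'],p['finger_gap'])
for k in ['cover','cover_tab']: print(k,[(np.round(d['location']).tolist(),round(d['conf'],2)) for d in manip.search_frame(c,k)[:3]])
E
```

```text
clock: 14.57
eef_pos: [485.7, 9.8, 72.2]
eef_rot: [-3.14, -0.005, 1.478]
wrist_force: [0.5, 0.0, 0.4]
finger_gap: 37.7
clock: 15.23
eef_pos: [485.7, 9.8, 72.4]
eef_rot: [-3.14, -0.005, 1.478]
wrist_force: [-3.3, 0.1, 5.6]
finger_gap: 12.0
clock: 15.9
eef_pos: [486.1, 9.8, 154.5]
eef_rot: [3.141, -0.005, 1.478]
wrist_force: [0.1, 0.2, -3.1]
finger_gap: 11.6
[486.10896811   9.76147115 154.48532848] [ 3.14119394 -0.00459059  1.47830932] [ 0.10335509  0.15509784 -3.06315224] [-0.01393565 -0.10536109 -0.01239506] 11.622822546591415
cover [([243.0, 308.0, 9.0], 0.95), ([481.0, -4.0, 147.0], 0.9), ([211.0, -340.0, 6.0], 0.83)]
cover_tab [([238.0, 310.0, 8.0], 0.85), ([478.0, -4.0, 152.0], 0.73), ([210.0, -338.0, 13.0], 0.63)]
```

Cover is off the box: 3 N load, gap 11.6 mm. The pads are 31 mm above its underside. Carry it to the outer top edge of the left tile.

```bash
python3 -m crank '[{"offset":[0.006,-0.015,0],"spin":-1},{"offset":[0.015,-0.045,0],"spin":-2},{"offset":[0.025,-0.078,0],"spin":-3},{"offset":[0.035,-0.111,0],"spin":-4},{"offset":[0.046,-0.144,0],"spin":-5},{"offset":[0.057,-0.177,0],"spin":-6},{"offset":[0.066,-0.207,0],"spin":-7},{"offset":[0.072,-0.226,0],"spin":-7.5}]' && python3 -m crank '[{"offset":[0.003,-0.007,0],"spin":0},{"offset":[0.004,-0.009,-0.015],"spin":0},{"offset":[0.004,-0.009,-0.03],"spin":0},{"offset":[0.004,-0.009,-0.045],"spin":0},{"offset":[0.004,-0.009,-0.052],"spin":0},{"offset":[0.004,-0.009,-0.052],"spin":0},{"offset":[0.004,-0.009,-0.052],"spin":0},{"offset":[0.004,-0.009,-0.052],"spin":0}]'; python3 -c "
from h import *
s=manip.read_state();print(s['moment'],s['eef_pos'],s['eef_rot'],s['wrist_force'])"
```

```text
clock: 16.72
eef_pos: [557.9, -218.9, 151.6]
eef_rot: [-3.14, -0.005, 1.345]
wrist_force: [0.0, -0.1, -2.2]
finger_gap: 11.9
clock: 17.38
eef_pos: [562.3, -227.8, 100.5]
eef_rot: [-3.141, -0.004, 1.345]
wrist_force: [0.9, -0.8, -2.9]
finger_gap: 11.7
[-0.04830934 -0.07206248  0.01317484] [ 562.25441703 -227.81919637  100.47473159] [-3.14115176 -0.00440961  1.34518255] [ 0.93319183 -0.80484481 -2.9451967 ]
```

```bash
python3 -m crank '[{"offset":[0,0.001,-0.008],"spin":0},{"offset":[0.001,0.005,-0.011],"spin":0},{"offset":[0.002,0.008,-0.0143],"spin":0},{"offset":[0.0025,0.011,-0.018],"spin":0},{"offset":[0.003,0.013,-0.022],"spin":0},{"offset":[0.0034,0.015,-0.0264],"spin":0},{"offset":[0.0036,0.016,-0.0296],"spin":0},{"offset":[0.0038,0.0167,-0.033],"spin":0}]'
python3 - <<'E'
from h import *
c=shot('side');w=shot('wrist')
p=c['st'];print(p['eef_pos'],p['eef_rot'],p['wrist_force'],p['moment'],p['finger_gap'])
u=project(c,[p['eef_pos']])[0].astype(int);print(u)
a=c['pixels'][u[1]-70:u[1]+70,u[0]-90:u[0]+90,::-1]
a=cv2.resize(a,None,fx=2.4,fy=2.4)
b=cv2.resize(w['pixels'][:,:,::-1],(int(336*560/420)-84,336))
cv2.imwrite('pics/m1.png',np.hstack([a,b])[:, :800])
E
```

```text
clock: 18.05
eef_pos: [566.3, -210.8, 67.2]
eef_rot: [3.142, -0.005, 1.345]
wrist_force: [2.3, 2.0, 3.7]
finger_gap: 11.8
[ 566.30255125 -210.79596613   67.24496335] [ 3.14159052 -0.00459057  1.34546284] [2.25569408 2.0038471  3.69834104] [ 0.11292884 -0.26898324  0.03360328] 11.779711825996865
[315 259]
```

View pics/m1.png

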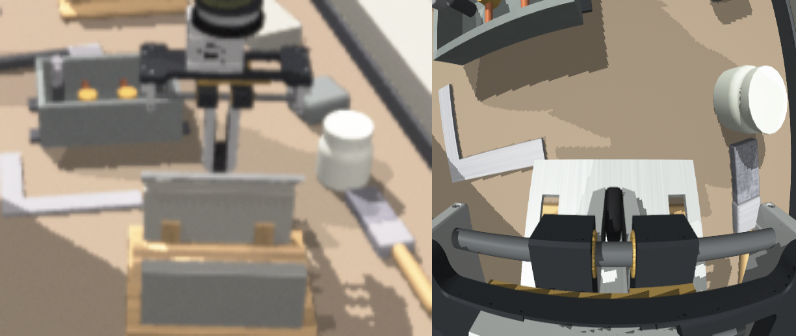

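The cover is pivoting in the grip on the tile's edge, at about 40° now (lower edge seen at row ~200 of the wrist picture). The box behind is open with its screws in place. I'll continue the arc, then firm the grip.

```bash
python3 -m crank '[{"offset":[0,0,-0.004],"spin":0},{"offset":[0,0,-0.0083],"spin":0},{"offset":[0,0,-0.012],"spin":0},{"offset":[0,-0.001,-0.016],"spin":0},{"offset":[0,-0.002,-0.019],"spin":0},{"offset":[-0.0005,-0.003,-0.0212],"spin":0},{"offset":[-0.0005,-0.003,-0.0212],"spin":0},{"offset":[-0.0005,-0.003,-0.0212],"spin":0}]' && python3 -m crank '[{"offset":[0,0,0],"spin":0},{"offset":[0,0,0],"spin":0},{"offset":[0,0,0],"spin":0},{"offset":[0,0,0],"spin":0},{"offset":[0,0,0],"spin":0},{"offset":[0,0,0],"spin":0},{"offset":[0,0,0],"spin":0},{"offset":[0,0,0],"spin":0}]' 0 50
cat >> h.py <<'E'
def tilt(c,h=31.4,show=True):
    """brightness profile between tool outward side and the plate, along camera column at pad centre: print rows of edges with implied tilt of lower long edge"""
    T=c['hand_eye']; th=np.radians(np.arange(0,90,.5))
    t=[]
    for a in th:
        best=[55*np.cos(a)-h*np.sin(a)+3*0, 0, 55*np.sin(a)+h*np.cos(a)-19]
        t.append(best)
    t=np.array(t); E=np.linalg.inv(T)
    out={}
    for off in (-60,-45,45,60):
        p=(t+[0,off,0])@E[:3,:3].T+E[:3,3]
        r=np.hypot(p[:,0],p[:,1]);k=np.arctan2(r,p[:,2])/r
        uv=p[:,:2]*k[:,None]*c['fx']+[c['cx'],c['cy']]
        g=cv2.cvtColor(c['pixels'],cv2.COLOR_RGB2GRAY)
        v=cv2.remap(g,uv[None,:,0].astype(np.float32),uv[None,:,1].astype(np.float32),1)[0]
        out[off]=v
    return np.degrees(th),out
E
python3 - <<'E'
from h import *
w=shot('wrist','w9.png')
p=w['st'];print(p['eef_pos'],p['eef_rot'],p['wrist_force'],p['moment'],p['finger_gap'])
th,o=tilt(w)
for k in o: print(k,o[k][60::4].tolist())
print(th[60::4])
E
```

```text
clock: 18.82
eef_pos: [565.1, -213.8, 45.0]
eef_rot: [-3.139, -0.005, 1.345]
wrist_force: [1.4, 1.7, -2.6]
finger_gap: 11.6
clock: 19.48
eef_pos: [565.0, -213.8, 44.9]
eef_rot: [-3.139, -0.005, 1.345]
wrist_force: [1.5, 2.3, -2.4]
finger_gap: 11.6
[ 565.03895939 -213.75604629   44.92413263] [-3.13927159 -0.00501897  1.34514392] [ 1.5128015   2.3389198  -2.41930012] [ 0.38212081 -0.21815776 -0.06769825] 11.551615375028087
-60 [204, 204, 204, 204, 204, 204, 204, 204, 203, 204, 204, 204, 204, 204, 189, 176, 178, 227, 228, 228, 226, 225, 225, 227, 230, 227, 224, 224, 226, 174]
-45 [204, 204, 204, 204, 205, 204, 204, 204, 204, 204, 204, 204, 203, 204, 204, 176, 176, 226, 227, 227, 227, 227, 226, 226, 227, 227, 228, 228, 228, 187]
45 [176, 176, 177, 177, 177, 176, 176, 176, 176, 176, 176, 176, 176, 176, 176, 176, 176, 219, 221, 221, 221, 220, 220, 222, 220, 220, 218, 218, 218, 176]
60 [176, 176, 177, 176, 177, 176, 176, 176, 176, 176, 176, 176, 176, 176, 176, 176, 177, 220, 220, 219, 219, 219, 219, 219, 219, 219, 218, 219, 220, 169]
[30. 32. 34. 36. 38. 40. 42. 44. 46. 48. 50. 52. 54. 56. 58. 60. 62. 64.
 66. 68. 70. 72. 74. 76. 78. 80. 82. 84. 86. 88.]
```

Tilt is about 67° after allowing for plate thickness, and the grip is firm. Moving off the tile and over to the rest.

```bash
python3 -m crank '[{"offset":[0.002,0.008,0],"spin":0},{"offset":[0.004,0.02,0.005],"spin":0},{"offset":[0.004,0.025,0.03],"spin":0},{"offset":[0.004,0.03,0.06],"spin":0},{"offset":[0.004,0.04,0.09],"spin":0},{"offset":[0.004,0.06,0.11],"spin":0},{"offset":[0.004,0.085,0.12],"spin":0},{"offset":[0.004,0.115,0.12],"spin":0}]' && python3 -m crank '[{"offset":[0,0.03,0],"spin":1},{"offset":[0,0.065,0],"spin":2},{"offset":[0,0.1,0],"spin":3},{"offset":[0,0.135,0],"spin":4},{"offset":[0,0.17,0],"spin":5},{"offset":[0,0.205,0],"spin":6},{"offset":[0,0.24,0],"spin":7},{"offset":[0,0.275,0],"spin":8}]' && python3 -m crank '[{"offset":[0,0.03,0],"spin":0.5},{"offset":[0,0.06,0],"spin":1},{"offset":[0,0.09,0],"spin":1.5},{"offset":[0,0.12,0],"spin":1.5},{"offset":[0,0.145,0],"spin":1.5},{"offset":[0,0.165,0],"spin":1.5},{"offset":[0,0.174,0],"spin":1.5},{"offset":[0,0.174,0],"spin":1.5}]'
python3 - <<'E'
from h import *
w=shot('wrist','w10.png')
p=w['st'];print(p['eef_pos'],p['eef_rot'],p['wrist_force'],p['moment'],p['finger_gap'])
th,o=tilt(w,25.4)
for k in o: print(k,o[k][110:170:2].tolist())
print(th[110:170:2])
E
```

```text
clock: 20.2
eef_pos: [569.8, -97.8, 168.2]
eef_rot: [3.139, -0.005, 1.344]
wrist_force: [-0.1, -0.2, -2.9]
finger_gap: 11.5
clock: 20.87
eef_pos: [569.1, 179.8, 168.7]
eef_rot: [3.139, -0.005, 1.485]
wrist_force: [1.1, -0.1, -2.6]
finger_gap: 11.9
clock: 21.53
eef_pos: [568.1, 355.8, 168.5]
eef_rot: [3.139, -0.004, 1.514]
wrist_force: [-0.2, -0.5, -2.4]
finger_gap: 11.7
[568.08259009 355.75190057 168.5106535 ] [ 3.13911768 -0.00444617  1.51386505] [-0.24093413 -0.49957238 -2.35627353] [ 0.04559588 -0.0164473   0.04212273] 11.675872582328351
-60 [232, 234, 233, 231, 229, 230, 232, 233, 233, 234, 234, 231, 227, 219, 218, 217, 217, 217, 218, 218, 218, 217, 216, 215, 215, 214, 214, 215, 217, 218]
-45 [232, 234, 233, 231, 229, 230, 231, 233, 233, 234, 234, 231, 227, 218, 216, 216, 216, 217, 218, 218, 218, 217, 217, 217, 217, 215, 216, 215, 215, 216]
45 [214, 208, 207, 205, 203, 203, 202, 202, 199, 195, 194, 201, 221, 205, 203, 203, 205, 206, 206, 206, 205, 205, 205, 205, 206, 206, 206, 207, 207, 206]
60 [214, 206, 204, 197, 189, 186, 188, 178, 176, 177, 174, 183, 216, 206, 206, 205, 205, 204, 203, 203, 203, 202, 202, 204, 205, 204, 204, 204, 203, 204]
[55. 56. 57. 58. 59. 60. 61. 62. 63. 64. 65. 66. 67. 68. 69. 70. 71. 72.
 73. 74. 75. 76. 77. 78. 79. 80. 81. 82. 83. 84.]
```

```bash
python3 -m crank '[{"offset":[-0.0036,-0.006,-0.015],"spin":0},{"offset":[-0.0036,-0.006,-0.04],"spin":0},{"offset":[-0.0036,-0.006,-0.065],"spin":0},{"offset":[-0.0036,-0.006,-0.082],"spin":0},{"offset":[-0.0036,-0.006,-0.088],"spin":0},{"offset":[-0.004,-0.01,-0.09],"spin":0},{"offset":[-0.0043,-0.015,-0.092],"spin":0},{"offset":[-0.0043,-0.017,-0.0935],"spin":0}]'
python3 - <<'E'
from h import *
w=shot('wrist','w11.png')
p=w['st'];print(p['eef_pos'],p['eef_rot'],p['wrist_force'],p['moment'],p['finger_gap'])
E
```

```text
clock: 22.25
eef_pos: [564.8, 336.4, 76.4]
eef_rot: [3.137, -0.005, 1.512]
wrist_force: [0.3, 0.1, -2.5]
finger_gap: 11.7
[564.83171082 336.36592227  76.38660802] [ 3.13742168 -0.0049304   1.51209862] [ 0.28256292  0.07569474 -2.52729851] [ 0.0258508  -0.09934097  0.00546322] 11.723195522852036
```

```bash
python3 -m crank '[{"offset":[0,0,-0.001],"spin":0},{"offset":[0,0,-0.002],"spin":0},{"offset":[0,0,-0.003],"spin":0},{"offset":[0,0,-0.004],"spin":0},{"offset":[0,0,-0.005],"spin":0},{"offset":[0,0,-0.006],"spin":0},{"offset":[0,0,-0.0065],"spin":0},{"offset":[0,0,-0.0065],"spin":0}]' - 50; python3 -m crank '[{"offset":[0,0,0],"spin":0},{"offset":[0,0,0],"spin":0},{"offset":[0,0,0],"spin":0},{"offset":[0,-0.001,-0.001],"spin":0},{"offset":[0,-0.001,-0.002],"spin":0},{"offset":[0,-0.002,-0.003],"spin":0},{"offset":[0,-0.002,-0.003],"spin":0},{"offset":[0,-0.002,-0.003],"spin":0}]' - 8
python3 - <<'E'
from h import *
w=shot('wrist','w12.png')
p=w['st'];print(p['eef_pos'],p['eef_rot'],p['wrist_force'],p['moment'],p['finger_gap'])
th,o=tilt(w,25.4)
for k in o: print(k,o[k][120:170:2].tolist())
print(th[120:170:2])
E
```

```text
clock: 22.97
eef_pos: [564.7, 336.3, 69.4]
eef_rot: [3.138, -0.005, 1.512]
wrist_force: [-0.7, 0.2, -2.5]
finger_gap: 11.6
clock: 23.63
eef_pos: [564.7, 334.2, 66.3]
eef_rot: [3.138, -0.004, 1.512]
wrist_force: [-0.1, 0.1, -2.8]
finger_gap: 12.1
[564.67148272 334.17952117  66.26601696] [ 3.13814974 -0.00445485  1.51188081] [-0.09527732  0.10055559 -2.78203745] [ 0.00325785 -0.10352712  0.04687823] 12.09641810984052
-60 [235, 236, 236, 234, 233, 232, 232, 231, 222, 220, 220, 220, 220, 221, 221, 220, 220, 219, 219, 218, 218, 217, 218, 220, 222]
-45 [236, 236, 235, 234, 233, 232, 232, 230, 221, 219, 219, 220, 220, 220, 220, 221, 221, 220, 220, 220, 219, 219, 219, 219, 219]
45 [213, 211, 211, 210, 208, 207, 207, 207, 207, 206, 208, 209, 209, 210, 210, 209, 209, 209, 209, 209, 210, 210, 211, 210, 210]
60 [213, 211, 211, 209, 207, 207, 207, 208, 209, 210, 209, 209, 208, 207, 207, 207, 206, 206, 207, 209, 207, 207, 207, 207, 207]
[60. 61. 62. 63. 64. 65. 66. 67. 68. 69. 70. 71. 72. 73. 74. 75. 76. 77.
 78. 79. 80. 81. 82. 83. 84.]
```

```bash
python3 -m crank '[{"offset":[0,0,-0.001],"spin":0},{"offset":[0,0,-0.0015],"spin":0},{"offset":[0,0,-0.002],"spin":0},{"offset":[0,0,-0.0025],"spin":0},{"offset":[0,0,-0.003],"spin":0},{"offset":[0,0,-0.003],"spin":0},{"offset":[0,0,-0.003],"spin":0},{"offset":[0,0,-0.003],"spin":0}]';  python3 - <<'E'
from h import *
w=shot('wrist','w13.png')
s=manip.camera('side');cv2.imwrite('pics/s13.png',s['pixels'][:,:,::-1])
p=w['st'];print(p['eef_pos'],p['wrist_force'],p['moment'],p['finger_gap'])
s['st']=p
u=project(s,[[563,325,70]])[0].astype(int);print(u)
a=cv2.resize(s['pixels'][u[1]-45:u[1]+45,u[0]-60:u[0]+60,::-1],None,fx=4,fy=4,interpolation=2)
b=cv2.resize(w['pixels'][60:330,130:430,::-1],(320,360))
cv2.imwrite('pics/m2.png',np.hstack([a,b])[:, :800])
E
```

```text
clock: 24.35
eef_pos: [564.8, 334.7, 64.6]
eef_rot: [3.137, -0.005, 1.512]
wrist_force: [-4.9, 0.0, 8.3]
finger_gap: 12.1
[564.83692892 334.69289184  64.58203897] [-4.94933512  0.02552839  8.34328892] [-0.12997353  0.7557162   0.05993106] 12.108957208462288
[274 170]
```

View pics/m2.png

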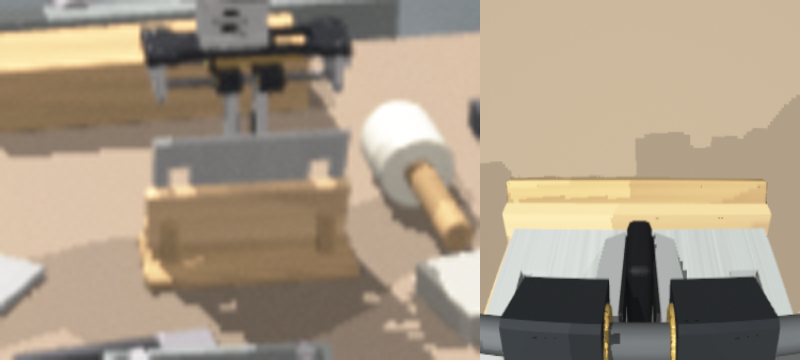

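The cover sits behind the ledge, parallel to it: plate edge at (515..775,230) and ledge at (505..770,205) in the right-hand crop. Contact shows as 11 N up. I'll ease it inward, then release and back off.

```bash
python3 -m crank '[{"offset":[0,-0.0005,0.0005],"spin":0},{"offset":[0,-0.001,0.001],"spin":0},{"offset":[0,-0.0015,0.001],"spin":0},{"offset":[0,-0.0015,0.001],"spin":0},{"offset":[0,-0.0015,0.001],"spin":0},{"offset":[0,-0.0015,0.001],"spin":0},{"offset":[0,-0.0015,0.001],"spin":0},{"offset":[0,-0.0015,0.001],"spin":0}]' - 4 && python3 -m crank '[{"offset":[0,0,0],"spin":0},{"offset":[0,0,0],"spin":0},{"offset":[0,0,0],"spin":0},{"offset":[0,0,0],"spin":0},{"offset":[0,0,0],"spin":0},{"offset":[0,0.002,0.005],"spin":0},{"offset":[0,0.006,0.02],"spin":0},{"offset":[0,0.012,0.05],"spin":0}]' 0.35 && python3 -m crank '[{"offset":[0,0.01,0.035],"spin":-7},{"offset":[0,0.01,0.07],"spin":-14},{"offset":[0,0.01,0.1],"spin":-21},{"offset":[0,0,0.12],"spin":-28},{"offset":[0,-0.01,0.13],"spin":-35},{"offset":[0,-0.02,0.13],"spin":-42},{"offset":[0,-0.03,0.13],"spin":-49},{"offset":[0,-0.04,0.13],"spin":-56}]'
python3 - <<'E'
from h import *
import pickle
w=shot('wrist','w14.png');s=shot('side','s14.png');t=shot('top','t14.png')
pickle.dump((w,s,t),open('e2.pkl','wb'))
print(w['st']['eef_pos'],w['st']['eef_rot'])
for n,c in(('w',w),('s',s),('t',t)):
  for k in ['cover','cover_tab']: print(n,k,[(np.round(d['location']).tolist(),round(d['conf'],2)) for d in manip.search_frame(c,k)[:4]])
E
```

```text
clock: 25.12
eef_pos: [564.8, 333.1, 65.5]
eef_rot: [3.137, -0.005, 1.512]
wrist_force: [0.5, -0.1, -1.4]
finger_gap: 11.8
clock: 25.78
eef_pos: [563.6, 344.3, 113.2]
eef_rot: [-3.141, -0.002, 1.512]
wrist_force: [0.3, -0.4, -0.5]
finger_gap: 32.6
clock: 26.45
eef_pos: [563.5, 304.0, 243.9]
eef_rot: [-3.141, -0.003, 0.528]
wrist_force: [0.6, 0.6, -0.1]
finger_gap: 33.1
[563.53025443 304.04084335 243.86479824] [-3.14122950e+00 -3.08503518e-03  5.28318575e-01]
w cover [([218.0, 397.0, 8.0], 0.58)]
w cover_tab [([574.0, 306.0, 101.0], 0.65), ([216.0, 399.0, 10.0], 0.65)]
s cover [([216.0, -342.0, 10.0], 0.93), ([559.0, 290.0, 106.0], 0.84), ([245.0, 308.0, 13.0], 0.69), ([723.0, -183.0, 55.0], 0.49)]
s cover_tab [([210.0, -338.0, 10.0], 0.87), ([237.0, 307.0, 7.0], 0.87), ([560.0, 294.0, 109.0], 0.64)]
t cover [([214.0, -311.0, 12.0], 0.98), ([290.0, 242.0, 6.0], 0.86), ([559.0, 303.0, 106.0], 0.83)]
t cover_tab [([292.0, 240.0, 11.0], 0.94), ([214.0, -316.0, 7.0], 0.92), ([562.0, 304.0, 102.0], 0.64)]
```

```bash
cat > fit.py <<'E'
from h import *
from scipy.optimize import minimize
def plate(origin,Rm):
    v=np.array([[x,y,z] for x in(-55,55) for y in(-85,85) for z in(0,6)])
    tb=np.array([[x,y,z] for x in(-15,15) for y in(-6,6) for z in(6,44)])
    return v@Rm.T+origin, tb@Rm.T+origin
def sil(c,V):
    m=np.zeros((420*2,560*2),np.uint8)
    for p in V:
        u=project(c,p)*2
        cv2.fillConvexPoly(m,cv2.convexHull(u.astype(np.float32)).astype(np.int32),1)
    return cv2.resize(m.astype(np.float32),(560,420),interpolation=cv2.INTER_AREA)
E
cat > f1.py <<'E'
from fit import *
import pickle
w,s,t=pickle.load(open('e2.pkl','rb'))
C=np.array([563,324.8,25.]);a=np.radians(-3.4)
ms=[]
for n,c in(('w',w),('s',s),('t',t)):
    for name in('cover','cover_tab'):
        for d in manip.masks_of(c,name)[:4]:
            v,u=np.nonzero(d['mask']); q=project(c,[[560,300,105]])[0]
            if len(u) and np.hypot(u.mean()-q[0],v.mean()-q[1])<45:
                print(n,name,d['conf'],len(u),u.min(),u.max(),v.min(),v.max())
                if name=='cover': ms.append((n,c,d['mask']))
def pose(p):
    th,d,al,yw=p; th=np.radians(th);b=a+np.radians(yw)
    ue=np.array([-np.sin(a),np.cos(a),0]);ax=np.array([np.cos(a),np.sin(a),0])
    u2=np.array([-np.sin(b),np.cos(b),0]);ax2=np.array([np.cos(b),np.sin(b),0]);z=np.array([0,0,1.])
    L=C+d*(.94*ue+.342*z)+al*ax
    tv=np.cos(th)*u2-np.sin(th)*z;nv=np.sin(th)*u2+np.cos(th)*z
    return L-55*tv,np.stack([tv,np.cross(nv,tv),nv],1)
def cost(p,verbose=0):
    o,Rm=pose(p);J=0
    for n,c,m in ms:
        S=sil(c,plate(o,Rm)); i=np.minimum(S,m).sum();q=1-i/np.maximum(S,m).sum();J+=q
        if verbose:print(n,round(1-q,3))
    return J
for st in([70,0,0,0],[62,8,0,0]):
    r=minimize(cost,st,method='Nelder-Mead',options=dict(initial_simplex=np.array(st)+np.vstack([np.zeros(4),np.diag([6,5,6,3])]),maxiter=150))
    print(r.x,r.fun);cost(r.x,1)
print('home',cost([70,0,0,0],1))
E
python3 f1.py
```

```text
w cover_tab 0.69 8428 222 349 117 283
s cover 0.93 477 253 300 159 170
s cover_tab 0.7 467 253 301 159 170
t cover 0.89 564 137 160 136 203
[65.0963703   4.84041756 -0.28846642 -0.26477036] 0.7142022252082825
s 0.453
t 0.833
[65.30091029  4.31666943 -1.37563177 -0.08360033] 0.7194542288780212
s 0.444
t 0.837
s 0.417
t 0.542
home 1.0407166
```

```bash
sed -i "s/if name=='cover': ms/if (n,name) in (('w','cover_tab'),('t','cover')): ms/" f1.py; python3 f1.py; python3 - <<'E'
import pickle
from h import *
w,s,t=pickle.load(open('e2.pkl','rb'))
# outline overlays for later
m=[d for d in manip.masks_of(w,'cover_tab')][0]['mask'].astype(np.uint8)
k=cv2.findContours(m,0,1)[0];k=max(k,key=cv2.contourArea);print(cv2.approxPolyDP(k,4,True)[:,0].tolist())
C=np.array([563,324.8,25.]);a=np.radians(-3.4);ue=np.array([-np.sin(a),np.cos(a),0]);ax=np.array([np.cos(a),np.sin(a),0])
for nm,x,z in(('E',-19.8,54.5),('U70under',-37.6,103.4),('U70top',-32,105.4),('Ltop',5.6,2)):
    print(nm,np.round(project(w,[C+x*ue+[0,0,z]+al*ax for al in(-85,85)])).tolist())
E
```

```text
w cover_tab 0.69 8428 222 349 117 283
s cover 0.93 477 253 300 159 170
s cover_tab 0.7 467 253 301 159 170
t cover 0.89 564 137 160 136 203
[6.42011018e+01 4.97680187e+00 1.88216682e-01 4.39673082e-02] 0.35939162969589233
w 0.84
t 0.801
[64.85512262  4.34628742  0.08135639 -0.41371192] 0.35680609941482544
w 0.822
t 0.821
w 0.703
t 0.542
home 0.7542922
[[300, 117], [258, 174], [243, 171], [248, 188], [222, 228], [227, 240], [243, 227], [252, 238], [249, 283], [349, 146]]
E [[236.0, 258.0], [322.0, 132.0]]
U70under [[245.0, 285.0], [344.0, 143.0]]
U70top [[240.0, 283.0], [340.0, 139.0]]
Ltop [[225.0, 232.0], [299.0, 120.0]]
```

The silhouette fit, on wrist and top masks, gives a tilt of about 65° with the lower edge 4.5 mm out from the corner. So it is leaning but not quite home. I'll nudge the lower edge in with the two fingertips either side of the tab.

```bash
python3 -m crank '[{"offset":[0,0.01,0],"spin":7},{"offset":[0,0.02,-0.01],"spin":14},{"offset":[0.001,0.03,-0.02],"spin":21},{"offset":[0.001,0.04,-0.03],"spin":28},{"offset":[0.001,0.051,-0.03],"spin":35},{"offset":[0.001,0.051,-0.03],"spin":42},{"offset":[0.001,0.051,-0.03],"spin":49},{"offset":[0.001,0.051,-0.03],"spin":56}]' 0.6 && python3 -m crank '[{"offset":[0,0,-0.025],"spin":0},{"offset":[0,0,-0.06],"spin":0},{"offset":[0,0,-0.095],"spin":0},{"offset":[0,0,-0.13],"spin":0},{"offset":[0,0,-0.155],"spin":0},{"offset":[0,0,-0.168],"spin":0},{"offset":[0,0,-0.172],"spin":0},{"offset":[0,0,-0.172],"spin":0}]'; python3 -c "
from h import *
s=manip.read_state();print(s['eef_pos'],s['eef_rot'],s['wrist_force'])"
```

```text
clock: 28.22
eef_pos: [564.5, 355.6, 213.0]
eef_rot: [-3.141, -0.002, 1.518]
wrist_force: [-0.1, 0.5, -0.4]
finger_gap: 56.2
clock: 28.88
eef_pos: [564.6, 355.6, 41.0]
eef_rot: [-3.141, -0.002, 1.518]
wrist_force: [0.9, 0.9, 0.9]
finger_gap: 56.2
[564.61453131 355.59154555  41.01001363] [-3.14067160e+00 -2.05420114e-03  1.51803782e+00] [0.93504659 0.85598482 0.85132289]
```

```bash
python3 -m crank '[{"offset":[0,-0.006,0],"spin":0},{"offset":[-0.001,-0.012,0],"spin":0},{"offset":[-0.001,-0.016,0],"spin":0},{"offset":[-0.001,-0.018,0],"spin":0},{"offset":[-0.001,-0.019,0],"spin":0},{"offset":[-0.001,-0.02,0],"spin":0},{"offset":[-0.001,-0.02,0],"spin":0},{"offset":[-0.001,-0.02,0],"spin":0}]';python3 -m crank '[{"offset":[0,-0.0005,0],"spin":0},{"offset":[0,-0.001,0],"spin":0},{"offset":[0,-0.0015,0],"spin":0},{"offset":[0,-0.002,0],"spin":0},{"offset":[0,-0.0025,0],"spin":0},{"offset":[0,-0.003,0],"spin":0},{"offset":[0,-0.0035,0],"spin":0},{"offset":[0,-0.0035,0],"spin":0}]'
```

```text
clock: 29.55
eef_pos: [563.7, 335.7, 41.2]
eef_rot: [-3.141, -0.002, 1.518]
wrist_force: [0.4, 1.4, 0.7]
finger_gap: 56.4
clock: 30.22
eef_pos: [563.6, 333.6, 41.2]
eef_rot: [-3.142, -0.005, 1.518]
wrist_force: [1.0, 12.1, -2.2]
finger_gap: 56.6
```

Contact at 12 N with the fingers stopping at the position expected for a home cover. I'll back off, turn the jaws across the plate, and re-fit.

```bash
python3 -m crank '[{"offset":[0,0.012,0],"spin":0},{"offset":[0,0.022,0.005],"spin":0},{"offset":[0,0.025,0.035],"spin":0},{"offset":[0,0.025,0.07],"spin":0},{"offset":[0,0.025,0.105],"spin":-5},{"offset":[0,0.015,0.14],"spin":-12},{"offset":[0,0,0.17],"spin":-19},{"offset":[0,-0.015,0.18],"spin":-26}]' && python3 -m crank '[{"offset":[0,-0.01,0],"spin":-7},{"offset":[0,-0.02,0],"spin":-14},{"offset":[0,-0.026,0],"spin":-21},{"offset":[0,-0.026,0],"spin":-28},{"offset":[0,-0.026,0],"spin":-35},{"offset":[0,-0.026,0],"spin":-42},{"offset":[0,-0.026,0],"spin":-49},{"offset":[0,-0.026,0],"spin":-56}]' 0.32 && python3 -m crank '[{"offset":[0,0,0],"spin":-4},{"offset":[0,0,0],"spin":-8},{"offset":[0,0,0],"spin":-8},{"offset":[0,0,0],"spin":-8},{"offset":[0,0,0],"spin":-8},{"offset":[0,0,0],"spin":-8},{"offset":[0,0,0],"spin":-8},{"offset":[0,0,0],"spin":-8}]'
cat > shot2.py <<'E'
from h import *
import pickle
w=shot('wrist','w15.png');s=shot('side');t=shot('top')
pickle.dump((w,s,t),open('e2.pkl','wb'))
print(w['st']['eef_pos'],w['st']['eef_rot'],w['st']['finger_gap'])
E
python3 shot2.py; sed -i "s/^                if (n,name).*/                if name=='cover' and n!='s' or (n=='w'): ms.append((n,c,d['mask']))/" f1.py; python3 f1.py
```

```text
clock: 30.88
eef_pos: [564.3, 319.4, 227.0]
eef_rot: [3.138, -0.01, 1.06]
wrist_force: [-0.3, 0.4, -0.6]
finger_gap: 56.3
clock: 31.55
eef_pos: [564.2, 294.0, 227.5]
eef_rot: [3.137, -0.01, 0.076]
wrist_force: [0.1, -0.5, -0.2]
finger_gap: 30.1
clock: 32.22
eef_pos: [564.2, 294.0, 227.5]
eef_rot: [3.137, -0.01, -0.063]
wrist_force: [0.5, -0.2, -0.6]
finger_gap: 30.3
[564.23285894 293.97088596 227.4583861 ] [ 3.13707947 -0.00978638 -0.06253051] 30.251490213050825
w cover 0.63 6295 224 287 115 297
w cover 0.5 4939 227 304 114 263
w cover_tab 0.58 6518 224 288 114 298
s cover 0.62 515 252 300 158 171
s cover_tab 0.69 474 253 300 158 169
t cover 0.71 165 138 155 168 204
t cover_tab 0.7 177 138 155 168 203
[70.08376938 -0.63366993  2.01359012 -0.20818771] 1.7856312990188599
w 0.912
w 0.027
w 0.921
t 0.353
[70.07884346 -1.05461167  2.40440762 -0.56134159] 1.7909135818481445
w 0.91
w 0.028
w 0.927
t 0.344
w 0.873
w 0.032
w 0.873
t 0.385
home 1.8375969
```

Now home: tilt 70.1°, lower edge at the corner (mask overlap 0.92). Going down over the free top edge and closing softly.

```bash
python3 -m crank '[{"offset":[0,0,-0.03],"spin":0},{"offset":[0,0,-0.06],"spin":0},{"offset":[0,0,-0.085],"spin":0},{"offset":[0,0,-0.1],"spin":0},{"offset":[0,0,-0.11],"spin":0},{"offset":[0,0,-0.117],"spin":0},{"offset":[0,0,-0.123],"spin":0},{"offset":[0,0,-0.123],"spin":0}]' && python3 -m crank '[{"offset":[0,0,0],"spin":0},{"offset":[0,0,0],"spin":0},{"offset":[0,0,0],"spin":0},{"offset":[0,0,0],"spin":0},{"offset":[0,0,0],"spin":0},{"offset":[0,0,0],"spin":0},{"offset":[0,0,0],"spin":0},{"offset":[0,0,0],"spin":0}]' 0 8
```

```text
clock: 33.33
eef_pos: [564.2, 293.9, 104.0]
eef_rot: [3.137, -0.009, -0.063]
wrist_force: [-0.2, 0.1, 0.4]
finger_gap: 29.9
clock: 34.0
eef_pos: [564.5, 294.2, 104.7]
eef_rot: [3.138, -0.011, -0.063]
wrist_force: [0.4, 1.7, 5.9]
finger_gap: 13.9
```

```bash
python3 -m crank '[{"offset":[0,0.004,0.0013],"spin":0},{"offset":[0,0.008,0.0024],"spin":0},{"offset":[0.001,0.0125,0.0033],"spin":0},{"offset":[0.001,0.0165,0.004],"spin":0},{"offset":[0.001,0.021,0.0045],"spin":0},{"offset":[0.0015,0.025,0.005],"spin":0},{"offset":[0.002,0.029,0.0055],"spin":0},{"offset":[0.002,0.033,0.006],"spin":0}]' && python3 -m crank '[{"offset":[0,0,0],"spin":0},{"offset":[0,0,0],"spin":0},{"offset":[0,0,0],"spin":0},{"offset":[0,0,0],"spin":0},{"offset":[0,0,0],"spin":0},{"offset":[0,0,0],"spin":0},{"offset":[0,0,0],"spin":0},{"offset":[0,0,0],"spin":0}]' 0 40
```

```text
clock: 34.67
eef_pos: [566.3, 327.6, 110.3]
eef_rot: [3.137, -0.01, -0.063]
wrist_force: [0.3, -2.8, -0.2]
finger_gap: 6.1
clock: 35.33
eef_pos: [566.4, 327.5, 110.3]
eef_rot: [3.137, -0.01, -0.063]
wrist_force: [-1.2, -1.5, 4.7]
finger_gap: 5.8
```

Gap 5.8 mm, so the plate is flat and upright in the pads. Lift, then carry it to the rack.

```bash
python3 -m crank '[{"offset":[0,0,0.008],"spin":0},{"offset":[0,0,0.025],"spin":0},{"offset":[0,0,0.05],"spin":0},{"offset":[0,0,0.078],"spin":0},{"offset":[0,0,0.1],"spin":0},{"offset":[0,-0.015,0.11],"spin":0},{"offset":[-0.001,-0.042,0.11],"spin":0},{"offset":[-0.003,-0.075,0.11],"spin":-1}]' && python3 -m crank '[{"offset":[-0.001,-0.035,0],"spin":-1},{"offset":[-0.003,-0.07,0],"spin":-2},{"offset":[-0.004,-0.107,0],"spin":-2},{"offset":[-0.005,-0.144,0],"spin":-3},{"offset":[-0.006,-0.181,0],"spin":-3},{"offset":[-0.008,-0.218,0],"spin":-4},{"offset":[-0.009,-0.255,0],"spin":-4},{"offset":[-0.01,-0.292,0],"spin":-5}]' && python3 -m crank '[{"offset":[-0.001,-0.037,0],"spin":-1},{"offset":[-0.003,-0.074,0],"spin":-2},{"offset":[-0.005,-0.111,0],"spin":-2.5},{"offset":[-0.007,-0.148,0],"spin":-3},{"offset":[-0.009,-0.185,0],"spin":-3.4},{"offset":[-0.011,-0.22,0],"spin":-3.4},{"offset":[-0.012,-0.25,0],"spin":-3.4},{"offset":[-0.013,-0.265,0],"spin":-3.4}]'
python3 - <<'E'
from h import *
import pickle
w=shot('wrist','w16.png');s=shot('side','s16.png');t=shot('top','t16.png')
pickle.dump((w,s,t),open('e3.pkl','wb'))
p=w['st'];print(p['eef_pos'],p['eef_rot'],p['wrist_force'],p['moment'],p['finger_gap'])
for n,c in(('w',w),('s',s),('t',t)):
  for k in ['cover','rack','rack_slot']: print(n,k,[(np.round(d['location']).tolist(),round(d['conf'],2)) for d in manip.search_frame(c,k)[:4]])
E
```

```text
clock: 36.0
eef_pos: [562.8, 252.2, 220.0]
eef_rot: [3.137, -0.009, -0.078]
wrist_force: [1.0, -1.5, -2.6]
finger_gap: 6.1
clock: 36.67
eef_pos: [551.7, -41.9, 219.4]
eef_rot: [3.137, -0.008, -0.165]
wrist_force: [0.9, -0.3, -2.3]
finger_gap: 5.8
clock: 37.33
eef_pos: [537.2, -310.2, 218.4]
eef_rot: [3.138, -0.007, -0.227]
wrist_force: [-0.1, -0.1, -2.9]
finger_gap: 6.0
[ 537.23473912 -310.20321971  218.3708127 ] [ 3.13779033 -0.00673138 -0.22747937] [-0.13036032 -0.10739079 -2.90605688] [0.08463377 0.03975039 0.01323129] 6.0239139469518586
w cover [([548.0, -312.0, 248.0], 0.93), ([265.0, -428.0, 4.0], 0.59)]
w rack [([561.0, -337.0, 10.0], 0.58)]
w rack_slot [([554.0, -341.0, 9.0], 0.77)]
s cover [([535.0, -313.0, 190.0], 0.91), ([212.0, -340.0, 8.0], 0.79), ([244.0, 306.0, 10.0], 0.69)]
s rack [([534.0, -365.0, 41.0], 0.56), ([735.0, -298.0, 15.0], 0.26)]
s rack_slot [([529.0, -363.0, 38.0], 0.71), ([421.0, 6.0, 79.0], 0.38)]
t cover [([531.0, -302.0, 187.0], 0.81), ([239.0, 324.0, 6.0], 0.71)]
t rack [([536.0, -270.0, 22.0], 0.64)]
t rack_slot [([532.0, -272.0, 16.0], 0.91), ([533.0, -300.0, 187.0], 0.5)]
```

```bash
python3 -m crank '[{"offset":[0.0017,-0.0046,-0.005],"spin":0},{"offset":[0.0034,-0.0093,-0.02],"spin":0},{"offset":[0.0034,-0.0093,-0.04],"spin":0},{"offset":[0.0034,-0.0093,-0.06],"spin":0},{"offset":[0.0034,-0.0093,-0.075],"spin":0},{"offset":[0.0034,-0.0093,-0.083],"spin":0},{"offset":[0.0034,-0.0093,-0.085],"spin":0},{"offset":[0.0034,-0.0093,-0.085],"spin":0}]'
python3 - <<'E'
from h import *
w=shot('wrist','w17.png')
p=w['st'];print(p['eef_pos'],p['eef_rot'],p['wrist_force'])
# rectified strip at rail-top height, in slot axes, beyond plate end
a=np.radians(-13.03);ax=np.array([np.cos(a),np.sin(a),0]);ue=np.array([-np.sin(a),np.cos(a),0]);S=np.array([540.6,-319.5,0])
for al in(86,88,80,70,50):
    q=np.arange(-30,31,2);P=S+al*ax+q[:,None]*ue+[0,0,40]
    u=project(w,P).astype(np.float32);g=cv2.remap(cv2.cvtColor(w['pixels'],7),u[None,:,0],u[None,:,1],1)[0]
    print(al,u[15].round(),g.tolist())
E
```

```text
clock: 38.6
eef_pos: [542.3, -315.8, 134.4]
eef_rot: [3.138, -0.008, -0.224]
wrist_force: [-0.1, -0.2, -1.7]
finger_gap: 5.7
[ 542.3404611  -315.78515903  134.43655225] [ 3.1375739  -0.00811919 -0.22416607] [-0.10665256 -0.21444911 -1.70855472]
86 [284. 114.] [154, 162, 158, 154, 151, 146, 141, 142, 173, 179, 179, 179, 175, 152, 161, 193, 193, 194, 194, 193, 246, 248, 247, 153, 156, 154, 149, 146, 148, 151, 149]
88 [284. 111.] [154, 161, 158, 154, 150, 147, 141, 142, 175, 179, 179, 179, 178, 151, 160, 193, 193, 193, 193, 193, 247, 248, 247, 153, 156, 155, 149, 146, 148, 151, 148]
80 [284. 121.] [155, 181, 198, 193, 190, 153, 177, 179, 210, 220, 220, 220, 134, 151, 161, 189, 189, 189, 189, 189, 246, 248, 248, 153, 156, 156, 149, 146, 148, 150, 149]
70 [284. 132.] [195, 203, 196, 192, 189, 183, 186, 189, 179, 177, 178, 177, 132, 150, 161, 184, 184, 184, 184, 184, 245, 247, 247, 152, 156, 156, 149, 145, 149, 150, 150]
50 [284. 156.] [194, 200, 195, 191, 187, 182, 187, 187, 208, 218, 217, 217, 194, 149, 162, 183, 184, 184, 184, 184, 244, 246, 246, 152, 155, 156, 150, 147, 148, 149, 150]
```

The profile across the rails at z=40 shows the slot centre at about +0.7 mm across and the plate at +4 mm. I'll correct by (-1.6,-3.0) mm and lower.

```bash
python3 -m crank '[{"offset":[-0.0016,-0.003,0],"spin":0},{"offset":[-0.0016,-0.003,0],"spin":0},{"offset":[-0.0016,-0.003,0],"spin":0},{"offset":[-0.0016,-0.003,-0.004],"spin":0},{"offset":[-0.0016,-0.003,-0.008],"spin":0},{"offset":[-0.0016,-0.003,-0.012],"spin":0},{"offset":[-0.0016,-0.003,-0.016],"spin":0},{"offset":[-0.0016,-0.003,-0.02],"spin":0}]' && python3 -m crank '[{"offset":[0,0,0],"spin":0},{"offset":[0,0,-0.004],"spin":0},{"offset":[0,0,-0.008],"spin":0},{"offset":[0,0,-0.011],"spin":0},{"offset":[0,0,-0.014],"spin":0},{"offset":[0,0,-0.016],"spin":0},{"offset":[0,0,-0.016],"spin":0},{"offset":[0,0,-0.016],"spin":0}]'
```

```text
clock: 39.32
eef_pos: [540.9, -318.9, 114.6]
eef_rot: [3.137, -0.009, -0.224]
wrist_force: [-0.7, 0.2, -2.5]
finger_gap: 5.6
clock: 39.98
eef_pos: [540.9, -318.8, 98.6]
eef_rot: [3.137, -0.009, -0.224]
wrist_force: [0.0, -0.1, -2.4]
finger_gap: 6.1
```

It is in the slot (lower edge at about 13 mm, no side force). Last few millimetres now.

```bash
python3 -m crank '[{"offset":[0,0,-0.0007],"spin":0},{"offset":[0,0,-0.0014],"spin":0},{"offset":[0,0,-0.002],"spin":0},{"offset":[0,0,-0.0026],"spin":0},{"offset":[0,0,-0.0031],"spin":0},{"offset":[0,0,-0.0035],"spin":0},{"offset":[0,0,-0.0035],"spin":0},{"offset":[0,0,-0.0035],"spin":0}]'
```

```text
clock: 40.65
eef_pos: [540.9, -318.9, 95.0]
eef_rot: [3.137, -0.009, -0.224]
wrist_force: [-1.0, -0.8, -2.3]
finger_gap: 5.9
```

```bash
python3 -m crank '[{"offset":[0,0,-0.0005],"spin":0},{"offset":[0,0,-0.001],"spin":0},{"offset":[0,0,-0.0015],"spin":0},{"offset":[0,0,-0.002],"spin":0},{"offset":[0,0,-0.0025],"spin":0},{"offset":[0,0,-0.0025],"spin":0},{"offset":[0,0,-0.0025],"spin":0},{"offset":[0,0,-0.0025],"spin":0}]'
```

```text
clock: 41.32
eef_pos: [541.0, -318.9, 93.4]
eef_rot: [3.137, -0.009, -0.224]
wrist_force: [-4.0, 1.7, 4.3]
finger_gap: 5.8
```

Landed on the floor (contact force 6.6 N). Open just a little, then straight up.

```bash
python3 -m crank '[{"offset":[0,0,0.001],"spin":0},{"offset":[0,0,0.001],"spin":0},{"offset":[0,0,0.001],"spin":0},{"offset":[0,0,0.001],"spin":0},{"offset":[0,0,0.001],"spin":0},{"offset":[0,0,0.001],"spin":0},{"offset":[0,0,0.001],"spin":0},{"offset":[0,0,0.001],"spin":0}]' 0.16 && python3 -m crank '[{"offset":[0,0,0.005],"spin":0},{"offset":[0,0,0.012],"spin":0},{"offset":[0,0,0.02],"spin":0},{"offset":[0,0,0.03],"spin":0},{"offset":[0,0,0.045],"spin":0},{"offset":[0,0,0.065],"spin":0},{"offset":[0,0,0.09],"spin":0},{"offset":[0,0,0.12],"spin":0}]' && python3 -m crank '[{"offset":[0,0.01,0.02],"spin":0},{"offset":[0,0.03,0.02],"spin":0},{"offset":[0,0.06,0.02],"spin":0},{"offset":[0,0.09,0.02],"spin":0},{"offset":[0,0.12,0.02],"spin":0},{"offset":[0,0.14,0.02],"spin":0},{"offset":[0,0.15,0.02],"spin":0},{"offset":[0,0.15,0.02],"spin":0}]'
python3 - <<'E'
from h import *
import pickle
w=shot('wrist','w18.png');s=shot('side','s18.png');t=shot('top','t18.png')
pickle.dump((w,s,t),open('e4.pkl','wb'))
print(w['st']['eef_pos'],w['st']['wrist_force'])
for n,c in(('w',w),('s',s),('t',t)):
  for k in ['cover','cover_tab','screw_near_wing','screw_far_wing']: print(n,k,[(np.round(d['location']).tolist(),round(d['conf'],2)) for d in manip.search_frame(c,k)[:4]])
us=project(s,[[540,-319,70]])[0].astype(int);ub=project(s,[[484,10,70]])[0].astype(int)
f=lambda c,u,hw,hh,k:cv2.resize(c['pixels'][u[1]-hh:u[1]+hh,u[0]-hw:u[0]+hw,::-1],None,fx=k,fy=k,interpolation=2)
A=np.vstack([f(s,us,50,37,4),f(s,ub,50,37,4)])[:592]
B=cv2.resize(w['pixels'][:,:,::-1],(400,300));
tt=cv2.resize(t['pixels'][90:310,80:460,::-1],(400,232))
B=np.vstack([B,tt,np.zeros((592-532,400,3),np.uint8)])
cv2.imwrite('pics/final.png',np.hstack([A,B]))
E
```

```text
clock: 41.98
eef_pos: [541.0, -319.0, 94.3]
eef_rot: [3.137, -0.009, -0.224]
wrist_force: [-0.3, 0.4, -0.3]
finger_gap: 15.2
clock: 42.65
eef_pos: [540.6, -318.7, 215.5]
eef_rot: [3.137, -0.008, -0.224]
wrist_force: [0.8, 0.4, 0.7]
finger_gap: 15.2
clock: 43.32
eef_pos: [540.8, -167.3, 236.6]
eef_rot: [3.137, -0.01, -0.222]
wrist_force: [-0.1, -1.2, 0.9]
finger_gap: 14.9
[ 540.79751955 -167.31995587  236.60903701] [-0.13434153 -1.22411307  0.92870987]
w cover [([547.0, -306.0, 100.0], 0.87), ([231.0, -368.0, 9.0], 0.83)]
w cover_tab [([549.0, -304.0, 97.0], 0.81), ([235.0, -370.0, 6.0], 0.76)]
w screw_near_wing []
w screw_far_wing [([722.0, -164.0, 76.0], 0.68), ([546.0, -6.0, 89.0], 0.57)]
s cover [([541.0, -313.0, 78.0], 0.63), ([242.0, 310.0, 8.0], 0.62)]
s cover_tab [([541.0, -313.0, 84.0], 0.95), ([208.0, -338.0, 12.0], 0.82), ([236.0, 310.0, 12.0], 0.74)]
s screw_near_wing [([428.0, 9.0, 83.0], 0.58)]
s screw_far_wing []
t cover [([239.0, 326.0, 6.0], 0.96), ([209.0, -375.0, 14.0], 0.86)]
t cover_tab [([239.0, 319.0, 8.0], 0.71)]
t screw_near_wing [([423.0, 17.0, 86.0], 0.39)]
t screw_far_wing []
```

View pics/final.png

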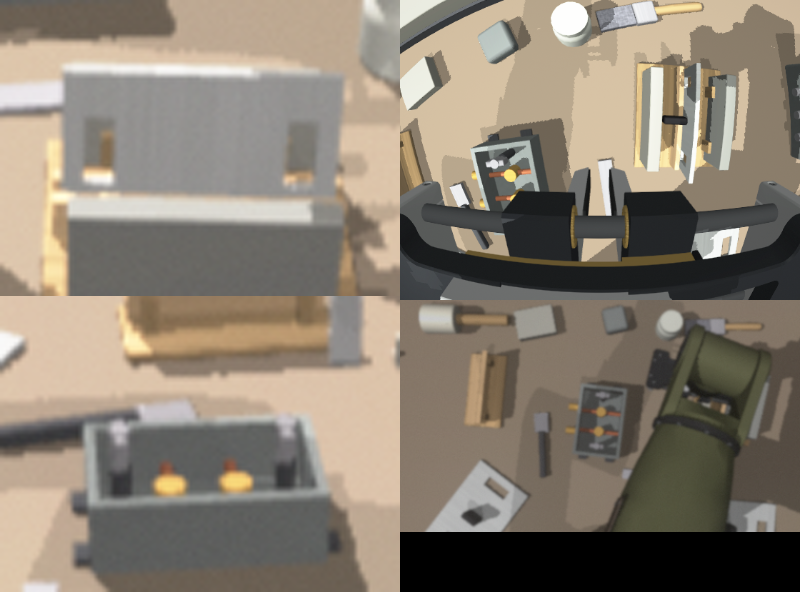

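The final view shows the cover upright in the middle slot between the tiles: top edge at (65..340,70) in the side crop, and the plate at (690,120) with its tab towards the left tile in the wrist view. Both wings show end-on (across), the box is open, and the bystanders are where they were. One numeric tilt check, then I'll hand in.

```bash
python3 - <<'E'
from fit import *
import pickle
w,s,t=pickle.load(open('e4.pkl','rb'))
q=project(w,[[541,-317,100]])[0];ms=[]
w2=shot('wrist')
for name in('cover','cover_tab'):
    for d in manip.masks_of(w2,name)[:3]:
        v,u=np.nonzero(d['mask'])
        if np.hypot(u.mean()-q[0],v.mean()-q[1])<50: ms.append((w2,d['mask']));print(name,len(u))
S=np.array([540.6,-319,10.])
def pose(p):
    th,ac,al,yw=p;th=np.radians(th);b=np.radians(-13+yw);z=np.array([0,0,1.])
    u2=np.array([-np.sin(b),np.cos(b),0]);ax=np.array([np.cos(b),np.sin(b),0])
    tv=np.cos(th)*u2-np.sin(th)*z;nv=np.sin(th)*u2+np.cos(th)*z
    return S+ac*u2+al*ax-3*nv-55*tv,np.stack([tv,np.cross(nv,tv),nv],1)
def cost(p):
    o,Rm=pose(p)
    return sum(1-np.minimum(sil(c,plate(o,Rm)),m).sum()/np.maximum(sil(c,plate(o,Rm)),m).sum() for c,m in ms)
st=np.array([90,0,0,0.])
r=minimize(cost,st,method='Nelder-Mead',options=dict(initial_simplex=st+np.vstack([np.zeros(4),np.diag([6,3,4,2])]),maxiter=120))
print(r.x,r.fun,len(ms),cost(st))
print(manip.sign_off())
E
```

```text
cover 4058
cover_tab 3857
[100.93267996  -9.08871792  -1.04650241  -0.56280306] 0.25039201974868774 2 0.8855758
the job is handed in; nothing more can be done
None
```

I did every step and handed the job in at about 43 s, but my last check suggests the cover is leaning in the rack slot rather than standing upright.

**What I did**
- **Screws:** I turned both wing screws anticlockwise until the wrist moment showed the stops.
- **Cover onto the rest:** I lifted the cover by its tab and tipped it in a light grip over the outer top edge of the left stone tile. I then set it on the sloping rest and let go. It first sat about 4.5 mm out of the corner at 65°, so I nudged it in with the fingertips. A re-fit of the images then showed it home at 70°.
- **Cover into the rack:** I took it again by its free top edge, brought it upright and lowered it into the middle slot onto the floor. There was no notable side force on the way down, then I released it and backed off.

**Last checks**
- **Passed:** In the final picture the cover stands in the middle slot with its tab between the tiles. The box is open, both wings lie across, and I saw no bystander out of place. The gripper was clear of everything.
- **Disagreed:** A numeric fit from a single wrist picture gave the cover as tilted about 11° from vertical, away from its tab, with its lower edge about 9 mm off the slot's centre line. The lean is within what the slot's play allows (about 13°), but the 9 mm is more than the slot allows, so the fit is partly wrong. It may well be leaning.
- **My mistake:** I put the hand-in in the same script as that fit, so the job was handed in before I could read the result or straighten the cover.

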